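# Batch stone balls into the rail box under the funnel

## Task

Push the blue box along its rail until it is fully home under the funnel, then use the scoop to gather every stone ball from the two lanes of the sorting tray and tip them all through the funnel into the box; do not pick the polished balls up with the fingers. When all the balls are in the box, stand the scoop upright on the floor of the empty tray and draw the box back out along its rail as far as it goes, with the balls in it. Leave the canister, the pot and the pliers where they are.

Things in the scene. Friction and masses are not known exactly. Their poses are not given: they have to be found in the camera images.
- feeder: Fixed feeder stand: grey base 345x140x8 mm (x -0.27 to 0.075) with two rails and an aluminium funnel on two thin posts at y +-0.064. Origin on the bench straight below the funnel's axis; +x runs along the rails the way the box is pushed home (roughly world +y), z up. Funnel: round mouth 170 mm inside (176 outside) at z 0.150, narrowing to a spout 80 mm inside from z 0.095 to 0.080
- funnel_mouth (a point): centre of the funnel's round mouth, 150 mm above the bench, straight above the feeder's origin
- box (a joint): travel of the blue box along the rail in m: 0 = drawn right out against the end stop, 0.150 = fully home, centred under the funnel. It starts between 0 and 0.04, stays where it is left, and takes about 2.5 N to slide
- box_in (a point): centre of the inner floor of the open blue box (24 mm above the bench). Box 110 x 110 x 50 mm, walls and floor 4 mm, rim 70 mm above the bench; its axes are the feeder's
- box_post (a point): Point 110 mm above the bench on the axis of the upright black round post by which the box is pushed and pulled: 16 mm diameter, 45 to 130 mm above the bench, 120 mm from the box centre on the side away from the funnel (feeder -x). When the box is home the post's axis is 32 mm clear of the funnel's rim as seen from above, and the rim is 150 mm above the bench
- tray: Fixed open wooden tray 230x216 mm; a tall fixed steel pole stands on the bench beyond its right side. Origin on the bench under its centre, +x along the lanes, away from the robot. Floor level z 0.004. Two lanes 102 mm wide, centred at y +0.053 and -0.053, from x -0.110 to 0.110, 4 mm divider. Side walls and divider 24 mm high, front sill (x -0.112) 12 mm; upright back wall (x 0.110) 46 mm
- scoop: Loose aluminium scoop, 0.12-0.2 kg. Origin under the foot of the upright wooden handle; +x to the lip, z up. Handle 12 mm thick (x), 30 mm wide (y), z 0 to 0.120. Pan 94 mm wide (89 inside), rear wall at x 0, 32 mm high, side walls 24 mm up to x 0.092, lip edge at x 0.106. Floor rises gently to a 4.5 mm ridge at x 0.099, then ramps down to the lip. Stands by itself; starts on the bench, lip roughly to world +y
- ball1_center (a point): centre of a polished stone ball, 26 mm diameter, 24 g, smooth (it rolls on a slope of a few degrees); lies in the far half of the left (tray +y) lane of the tray at the start, or is absent
- ball2_center (a point): centre of a polished stone ball, 26 mm diameter, 24 g, smooth (it rolls on a slope of a few degrees); lies in the far half of the left (tray +y) lane of the tray at the start, or is absent
- ball3_center (a point): centre of a polished stone ball, 26 mm diameter, 24 g, smooth (it rolls on a slope of a few degrees); lies in the far half of the left (tray +y) lane of the tray at the start, or is absent
- ball4_center (a point): centre of a polished stone ball, 26 mm diameter, 24 g, smooth (it rolls on a slope of a few degrees); lies in the far half of the right (tray -y) lane of the tray at the start, or is absent
- ball5_center (a point): centre of a polished stone ball, 26 mm diameter, 24 g, smooth (it rolls on a slope of a few degrees); lies in the far half of the right (tray -y) lane of the tray at the start, or is absent
- ball6_center (a point): centre of a polished stone ball, 26 mm diameter, 24 g, smooth (it rolls on a slope of a few degrees); lies in the far half of the right (tray -y) lane of the tray at the start, or is absent
- film_can: black canister 34 mm diameter, 48 mm high, a bystander; origin at the centre of its underside
- paste_pot: round pot 65 mm diameter, 29 mm high, a bystander; origin at the centre of its underside
- pliers_flat: black-handled pliers lying flat, 134 x 41 x 13 mm, a bystander; origin at the centre of its underside

How it is judged:
On the way, in this order (a step that is already met when the one before it is completed fails the run):
1. the box is fully home under the funnel, before any ball is put in it (value of joint box above 0.143 m and horizontal distance between each of ball1_center, ball2_center, ball3_center, ball4_center, ball5_center, ball6_center and box_in above 0.08 m), for 0.2 s.
2. balls are lifted in the scoop (height (world z) of scoop above 0.08 m and ((x of ball1_center in the frame of scoop between 0 and 0.1 m and y of ball1_center in the frame of scoop between -0.045 and 0.045 m and z of ball1_center in the frame of scoop between 0 and 0.035 m) or (x of ball2_center in the frame of scoop between 0 and 0.1 m and y of ball2_center in the frame of scoop between -0.045 and 0.045 m and z of ball2_center in the frame of scoop between 0 and 0.035 m) or (x of ball3_center in the frame of scoop between 0 and 0.1 m and y of ball3_center in the frame of scoop between -0.045 and 0.045 m and z of ball3_center in the frame of scoop between 0 and 0.035 m) or (x of ball4_center in the frame of scoop between 0 and 0.1 m and y of ball4_center in the frame of scoop between -0.045 and 0.045 m and z of ball4_center in the frame of scoop between 0 and 0.035 m) or (x of ball5_center in the frame of scoop between 0 and 0.1 m and y of ball5_center in the frame of scoop between -0.045 and 0.045 m and z of ball5_center in the frame of scoop between 0 and 0.035 m) or (x of ball6_center in the frame of scoop between 0 and 0.1 m and y of ball6_center in the frame of scoop between -0.045 and 0.045 m and z of ball6_center in the frame of scoop between 0 and 0.035 m))), for 0.2 s.
3. all the balls are in the box, the box still home under the funnel (value of joint box above 0.143 m and x of ball1_center in the frame of box_in between -0.05 and 0.05 m and y of ball1_center in the frame of box_in between -0.05 and 0.05 m and z of ball1_center in the frame of box_in between 0 and 0.045 m and x of ball2_center in the frame of box_in between -0.05 and 0.05 m and y of ball2_center in the frame of box_in between -0.05 and 0.05 m and z of ball2_center in the frame of box_in between 0 and 0.045 m and x of ball3_center in the frame of box_in between -0.05 and 0.05 m and y of ball3_center in the frame of box_in between -0.05 and 0.05 m and z of ball3_center in the frame of box_in between 0 and 0.045 m and x of ball4_center in the frame of box_in between -0.05 and 0.05 m and y of ball4_center in the frame of box_in between -0.05 and 0.05 m and z of ball4_center in the frame of box_in between 0 and 0.045 m and x of ball5_center in the frame of box_in between -0.05 and 0.05 m and y of ball5_center in the frame of box_in between -0.05 and 0.05 m and z of ball5_center in the frame of box_in between 0 and 0.045 m and x of ball6_center in the frame of box_in between -0.05 and 0.05 m and y of ball6_center in the frame of box_in between -0.05 and 0.05 m and z of ball6_center in the frame of box_in between 0 and 0.045 m), for 0.2 s.
At the end, for the whole second after the job is handed in: Every ball present lies in the box; the box is drawn out to within 10 mm of its end stop (joint below 0.010); the scoop stands upright (within 7 degrees) on the floor of the tray (its origin inside the tray and no more than 12 mm above the bench), at rest (x of ball1_center in the frame of box_in between -0.05 and 0.05 m and y of ball1_center in the frame of box_in between -0.05 and 0.05 m and z of ball1_center in the frame of box_in between 0 and 0.045 m and x of ball2_center in the frame of box_in between -0.05 and 0.05 m and y of ball2_center in the frame of box_in between -0.05 and 0.05 m and z of ball2_center in the frame of box_in between 0 and 0.045 m and x of ball3_center in the frame of box_in between -0.05 and 0.05 m and y of ball3_center in the frame of box_in between -0.05 and 0.05 m and z of ball3_center in the frame of box_in between 0 and 0.045 m and x of ball4_center in the frame of box_in between -0.05 and 0.05 m and y of ball4_center in the frame of box_in between -0.05 and 0.05 m and z of ball4_center in the frame of box_in between 0 and 0.045 m and x of ball5_center in the frame of box_in between -0.05 and 0.05 m and y of ball5_center in the frame of box_in between -0.05 and 0.05 m and z of ball5_center in the frame of box_in between 0 and 0.045 m and x of ball6_center in the frame of box_in between -0.05 and 0.05 m and y of ball6_center in the frame of box_in between -0.05 and 0.05 m and z of ball6_center in the frame of box_in between 0 and 0.045 m and value of joint box below 0.01 m and x of scoop in the frame of tray between -0.115 and 0.115 m and y of scoop in the frame of tray between -0.11 and 0.11 m and z of scoop in the frame of tray below 0.012 m and angle between scoop's own z axis and vertical below 0.12 rad and linear speed of scoop below 0.02 m/s); the robot touches nothing.
It fails at once if a ball is gripped in the fingers (contact force between the fingers and ball1 above 3 N or contact force between the fingers and ball2 above 3 N or contact force between the fingers and ball3 above 3 N or contact force between the fingers and ball4 above 3 N or contact force between the fingers and ball5 above 3 N or contact force between the fingers and ball6 above 3 N).
It fails at once if the black canister is moved more than 30 mm (distance of film_can from where it was at the start of the episode above 0.03 m).
It fails at once if the round pot is moved more than 30 mm (distance of paste_pot from where it was at the start of the episode above 0.03 m).
It fails at once if the black pliers is moved more than 30 mm (distance of pliers_flat from where it was at the start of the episode above 0.03 m).
Of ball1, ball2, ball3, ball4, ball5, ball6 only 3 to 6 are there at a start; the rules pass over those that are not, and their reading is None.
At some moment in a run one of scoop may be knocked a few centimetres aside while the robot is not near it.
It also fails if it takes over 208 s, if anything falls off the work surface, if the arm or the gripper's body presses on something with over 40 N, if the wrist force passes 120 N, or if a joint passes its speed limit or range.

## Robot

A 6-joint arm with a two-finger parallel gripper is mounted at the origin on a cart in front of the work surface, level with it; the furniture and walls round the work are solid. World frame = base frame: x ahead of the robot, y to its left, z up, the work surface at z = 0. Lengths are in m, angles in rad, forces in N, time in s.
With the tool pointing down it reaches from about 0.325 to 0.85 m from the base axis. Payload 4.4 kg.
Tool frame: the origin (TCP) lies on the centre line of the jaws, within the pads' length; the fingertips stand 8 mm ahead of it and the grasp point (between the pads) lies 11 mm behind it; z points along the fingers, y is the line along which they close (so a half turn about z gives the same grasp; the last joint's range is limited). The gripper opens to 94 mm and grips with 3 to 60 N. Pads are 16 mm wide; open, the fingers measure 119 mm over their backs; the gripper's body (75 mm by 177 mm) begins 78 mm behind the grasp point.
Start: joints at [1.089, 0.207, 1.542, -0, 1.393, -0.15], TCP at [0.187, 0.544, 0.213] pointing down, gripper open.
Joint ranges: [-2.73, 2.73], [-0.86, 2.22], [0.23, 2.46], [-1.11, 4.25], [0.08, 2.63], [-2.82, 2.82]. Speed limits (rad/s): [2.79, 2.79, 3.14, 3.14, 3.14, 3.14].

## Interface

Orientations are given as a unit quaternion [w, x, y, z].
In Python, from cell import arm, eyes gives the robot as it stands.
- The arm moves only by the tool send_rows, never from a script. Its argument "increments" is a list of rows, each a list of 7 numbers: the shift along the tool's x, y, z as a fraction of full scale, then the turn, a rotation vector about the tool's x, y, z as a fraction of full scale, then the closure in counts, from 0 (fully open) to 255 (shut). In form: [[tx, ty, tz, rx, ry, rz, claw], ...]. A call has 1 to 5 rows; each row is the pose to reach, as a shift and turn from the pose commanded when the call began, along the tool's axes at that moment; what a row does not reach only later rows make up. Full scale, the value 1, is 500 mm for a shift and 45 degrees for a turn. A row lasts 1/12 s, in which the tool goes at most 41.7 mm and 7.16 degrees, less where a joint would pass 70% of its speed; a pose out of reach is approached as far as the arm can. A call with a number of a shift or a turn outside -1 to 1 is refused whole. A call with a gripper value outside its range is refused whole. The fingers move at their own pace and stop on an object; the grip force is fixed at half the most. Time passes only in rows, so rows that repeat a pose let the fingers close. It gives the time, the measured TCP pose, the force, the opening and the grip force at its end, in the units of the state.
- arm.get_state(): the state, without advancing time (a new reading comes with each control period).
- eyes.get_image(name): name is "scene" or "side" or "wrist"; returns the picture (400x640x3 uint8, red, green, blue); there is no depth.
- eyes.camera_info(name): a dict with "camera_matrix" (3x3 intrinsics, pixels), "cam_to_world" (4x4, takes a point from camera to world coordinates). Camera axes: x right, y up, looking along -z (the intrinsics and any distortion apply to the point x, -y, -z); pixel columns grow to the right and rows downward; lengths in m; the calibration is good to about 2 mm. A picture is of the moment at which its call begins: read the wrist's pose just before it. camera_info takes no time and is no camera call; for the wrist camera it gives the pose at the moment of the call.
- arm.finish_job(): hands the job in; it is judged then, once.
Trained networks look in the newest picture that a camera, given by its name, has taken for a name from the list of things; names that differ only in an ending like _2 or _b are one class to them, and where a whole thing is asked for, a point or a joint stands for the part that bears it (a point fixed in the world has none). Each returns a list of dicts, best first, with "conf" (0 to 1); they miss things now and then, are a little off and sometimes report something else, mostly with a low value. They report only what shows in the picture. A call takes as long as a camera call.
- eyes.recognise(camera, query): "point" ([x, y, z] in m, in world coordinates, good to about 4 mm: the middle of the surface that is visible of it).
The state is a dict: "clock": time; "qpos": joint angles; "qvel": joint speeds; "joint_torque": joint torques, N m; "tcp_pos": TCP position; "eef_rot": TCP orientation; "ft_force": force on the tool from outside, world axes, zero at the start; "torque": the same for the moment, N m; "width": finger opening in m; "finger_force": force on a finger pad.
Only numpy, scipy, OpenCV 4.12 (cv2) and the standard library are available. Lean on these libraries where they do the work, as an engineer would, in place of code of your own. Each camera call takes 0.05 s, during which the arm holds its last target. There are 200 camera calls.

## Working session

There is one attempt and no reset: what is moved stays moved. The work goes in short steps, Python scripts to look and compute and a tool call to move; the robot and the scene stay as the last step left them, time stands still between calls to the robot, and variables do not carry over. Pictures are saved under pics/ and viewed, at most 14 in all, crops included, and the job is handed in when it is done.

Besides the shell and the picture viewer there is one more tool, called as name(argument=value, ...), one argument or row to a line, values as JSON. send_rows: Moves the arm, as the interface text tells. Its arguments: {"type":"object","properties":{"increments":{"type":"array"}},"required":["increments"]}

```bash
mkdir -p pics; ls
python3 - <<'E'
from cell import arm, eyes
import cv2, numpy as np
s=arm.get_state(); print({k:np.round(v,3).tolist() for k,v in s.items()})
for n in ['scene','side']:
    im=eyes.get_image(n); cv2.imwrite(f'pics/{n}0.png',im[:,:,::-1])
    ci=eyes.camera_info(n); print(n,np.round(ci['camera_matrix'],1).tolist(),np.round(ci['cam_to_world'],3).tolist(), [k for k in ci])
    for q in ['feeder','box','box_post','box_in','tray','scoop','ball1_center','film_can','paste_pot','pliers_flat']:
        print(q,[(np.round(d['point'],3).tolist(),round(d['conf'],2)) for d in eyes.recognise(n,q)[:7]])
E
```

```text
pics
{'clock': 0.0, 'qpos': [1.088, 0.207, 1.543, -0.0, 1.393, -0.151], 'qvel': [-0.0, 0.001, 0.0, -0.0, -0.001, 0.001], 'joint_torque': [0.0, -37.087, -28.142, 0.07, 0.036, -0.0], 'tcp_pos': [0.187, 0.543, 0.212], 'eef_rot': [-0.0, 0.165, 0.986, -0.001], 'ft_force': [-0.552, 1.037, 0.156], 'torque': [0.021, -0.001, -0.059], 'finger_force': 0.0, 'width': 0.094}
scene [[439.0, 0.0, 323.3], [0.0, 439.0, 194.0], [0.0, 0.0, 1.0]] [[-0.994, 0.041, -0.105, 0.468], [-0.113, -0.427, 0.897, 0.94], [-0.008, 0.903, 0.429, 0.573], [0.0, 0.0, 0.0, 1.0]] ['camera_matrix', 'cam_to_world']
feeder [([0.566, 0.26, 0.088], 0.56)]
box [([0.557, 0.2, 0.051], 0.81)]
box_post [([0.556, 0.196, 0.056], 0.69)]
box_in [([0.556, 0.2, 0.047], 0.93), ([0.563, 0.26, 0.087], 0.16)]
tray [([0.548, -0.236, 0.012], 0.84), ([0.426, 0.013, 0.009], 0.23)]
scoop [([0.426, 0.014, 0.009], 0.59)]
ball1_center [([0.644, -0.212, 0.021], 0.52)]
film_can [([0.392, 0.271, 0.037], 0.97), ([0.566, 0.262, 0.085], 0.5)]
paste_pot [([0.673, -0.05, 0.033], 0.54)]
pliers_flat [([0.73, 0.169, 0.01], 0.77)]
side [[403.4, 0.0, 314.2], [0.0, 403.4, 200.6], [0.0, 0.0, 1.0]] [[-0.987, -0.086, 0.139, 0.702], [0.164, -0.514, 0.842, 0.842], [-0.001, 0.854, 0.521, 0.653], [0.0, 0.0, 0.0, 1.0]] ['camera_matrix', 'cam_to_world']
feeder [([0.566, 0.259, 0.082], 0.87)]
box [([0.557, 0.095, 0.052], 0.97)]
box_post [([0.557, 0.091, 0.052], 0.71)]
box_in [([0.553, 0.09, 0.049], 0.74)]
tray [([0.553, -0.23, 0.002], 0.57)]
scoop [([0.418, 0.007, 0.015], 0.97)]
ball1_center [([0.562, 0.26, 0.075], 0.75)]
film_can [([0.396, 0.271, 0.037], 0.69), ([0.671, -0.049, 0.031], 0.38)]
paste_pot [([0.674, -0.05, 0.029], 0.84)]
pliers_flat [([0.73, 0.159, 0.01], 0.79), ([0.418, 0.009, 0.015], 0.34), ([0.555, 0.093, 0.048], 0.27)]
```

View pics/scene0.png

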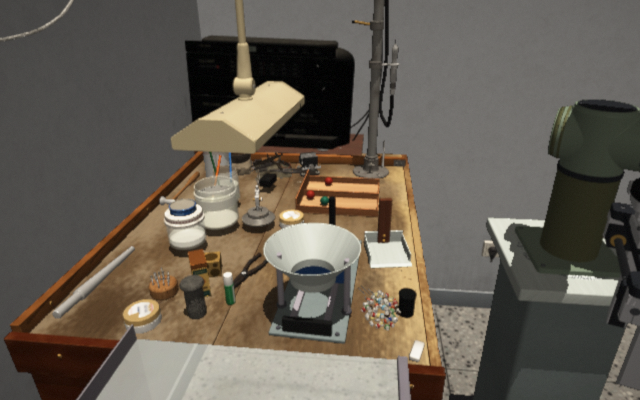

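View pics/side0.png

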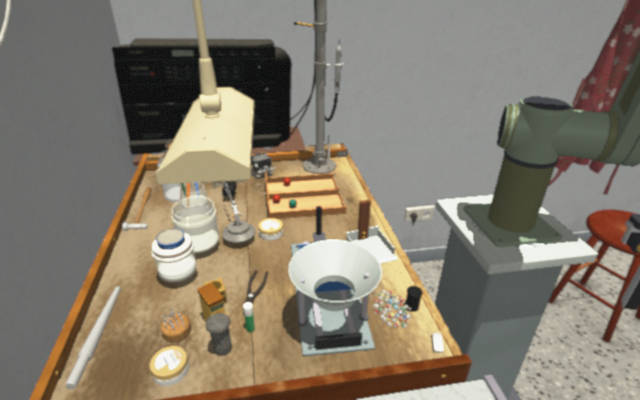

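The pictures show the funnel mouth near (312,252) in scene, post top (332,199), scoop handle top (385,200), and balls in the tray at (328,181), (310,194) and (325,200). The tray's far walls may hide more. I'll zoom in to measure.

```bash
cat > h.py <<'E'
import numpy as np, cv2
from cell import arm, eyes
from scipy.spatial.transform import Rotation as R
def ray(cam,u,v,ci=None):
    ci=ci or eyes.camera_info(cam); K=np.array(ci['camera_matrix']);T=np.array(ci['cam_to_world'])
    d=np.linalg.inv(K)@[u,v,1]; return T[:3,3],T[:3,:3]@[d[0],-d[1],-d[2]]
def atz(cam,u,v,z,ci=None):
    o,d=ray(cam,u,v,ci); return o+d*(z-o[2])/d[2]
def proj(cam,p,ci=None):
    ci=ci or eyes.camera_info(cam); K=np.array(ci['camera_matrix']);T=np.array(ci['cam_to_world'])
    c=T[:3,:3].T@(np.array(p)-T[:3,3]); q=K@[c[0],-c[1],-c[2]]; return q[:2]/q[2]
def pose():
    s=arm.get_state(); q=s['eef_rot']; return np.array(s['tcp_pos']),R.from_quat([q[1],q[2],q[3],q[0]])
def down(yaw):  # tool z down, tool y (closing) at yaw from world x
    z=np.array([0,0,-1.]);y=np.array([np.cos(yaw),np.sin(yaw),0]);return R.from_matrix(np.c_[np.cross(y,z),y,z])
def go(p,rot=None):
    "numbers (fraction of full scale) from the present measured pose"
    p0,r0=pose(); t=r0.inv().apply(np.array(p)-p0)/.5
    w=(r0.inv()*rot).as_rotvec()/(np.pi/4) if rot is not None else np.zeros(3)
    print('row',np.round(t,4).tolist(),np.round(w,4).tolist(),'mm',np.round(np.linalg.norm(t)*500,1))
def st():
    s=arm.get_state();print(round(s['clock'],2),np.round(s['tcp_pos'],4),np.round(s['eef_rot'],4),'F',np.round(s['ft_force'],1),'w',round(s['width'],4),round(s['finger_force'],1))
E
python3 - <<'E'
import cv2, numpy as np
a=cv2.imread('pics/scene0.png');b=cv2.imread('pics/side0.png')
f=lambda im,x,y,w,h,s:cv2.resize(im[y:y+h,x:x+w],None,fx=s,fy=s,interpolation=cv2.INTER_CUBIC)
A=f(a,250,160,200,150,2);A2=f(b,240,165,200,150,2)
B=f(a,295,165,100,75,4);B2=f(b,260,165,100,75,4)
cv2.imwrite('pics/z0.png',np.vstack([np.hstack([A,A2]),np.hstack([B,B2])]))
E
```

```text
(no output)
```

View pics/z0.png

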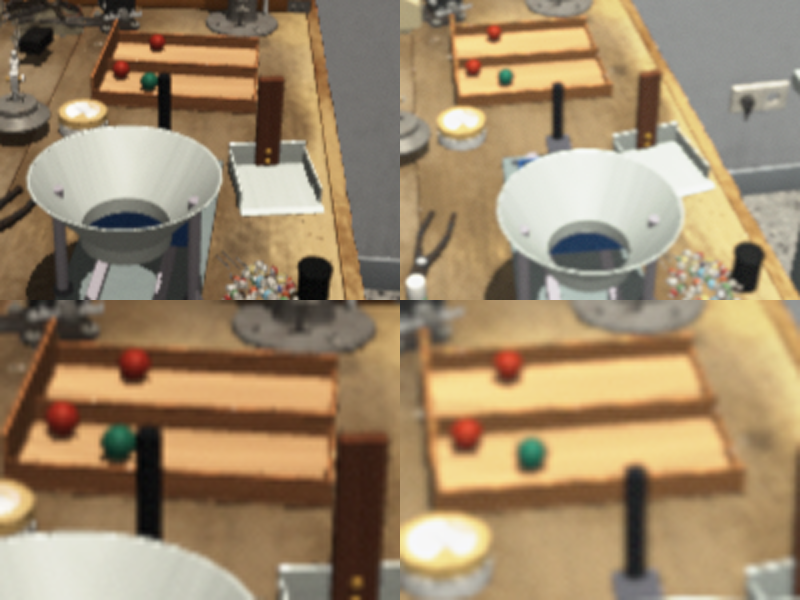

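Crop view: three balls are visible, the post top is at scene (332,197.5), the handle top at (385.5,199), and the scoop lip corners at (367.5,266) and (411,265.5).

Run:
```python
from h import *
def P(n,c,u,v,z): print(n,c,np.round(atz(c,u,v,z),3))
P('post','scene',332,198.5,.13);P('post','side',319,208.5,.13)
P('handle','scene',385.5,199,.12);P('handle','side',365,202,.12)
P('lipL','scene',367.5,266,0);P('lipR','scene',411,265.5,0)
for c,l,r,t,b in [('scene',264,361,225,274),('side',288.5,382,240,297)]:
    m=(l+r)/2;P('fun top',c,m,t,.15);P('fun bot',c,m,b,.15);P('L',c,l,(t+b)/2,.15);P('R',c,r,(t+b)/2,.15)
s=lambda x,y:(295+x/4,165+(y-300)/4); d=lambda x,y:(260+(x-400)/4,165+(y-300)/4)
for n,a,b in [('far red',(134,363),(508,365)),('near red',(61,418),(467,434)),('green',(120,442),(531,454))]:
    P(n,'scene',*s(*a),.017);P(n,'side',*d(*b),.017)
P('tray front-left bot','scene',*s(333,490),.0);P('tray front-left','side',*d(740,488),0)
P('tray back-left bot','scene',*s(8,465),.0);P('back-left','side',*d(437,505),0)
P('front right top','scene',*s(338,357),.024);P('front right top','side',*d(690,338),.024)
st(); print(np.round(eyes.camera_info('wrist')['cam_to_world'],3), eyes.camera_info('wrist')['camera_matrix'][0][0])
```

```text
post scene [0.555 0.034 0.13 ]
post side [0.557 0.035 0.13 ]
handle scene [0.431 0.004 0.12 ]
handle side [0.434 0.008 0.12 ]
lipL scene [0.467 0.107 0.   ]
lipR scene [0.369 0.095 0.   ]
fun top scene [0.577 0.196 0.15 ]
fun bot scene [0.556 0.357 0.15 ]
L scene [0.651 0.293 0.15 ]
R scene [0.48  0.275 0.15 ]
fun top side [0.55 0.19 0.15]
fun bot side [0.584 0.349 0.15 ]
L side [0.655 0.262 0.15 ]
R side [0.482 0.291 0.15 ]
far red scene [ 0.6   -0.323  0.017]
far red side [ 0.6   -0.321  0.017]
near red scene [ 0.643 -0.218  0.017]
near red side [ 0.643 -0.217  0.017]
green scene [ 0.595 -0.182  0.017]
green side [ 0.598 -0.18   0.017]
tray front-left bot scene [ 0.443 -0.155  0.   ]
tray front-left side [ 0.448 -0.134  0.   ]
tray back-left bot scene [ 0.675 -0.171  0.   ]
back-left side [ 0.671 -0.148  0.   ]
front right top scene [ 0.44  -0.334  0.024]
front right top side [ 0.446 -0.33   0.024]
1.1 [0.1873 0.5436 0.2135] [0.     0.1652 0.9863 0.    ] F [ 0.1  0.1 -0.2] w 0.094 0.0
[[ 0.325 -0.912 -0.25   0.115]
 [ 0.946  0.313  0.085  0.569]
 [ 0.001 -0.264  0.964  0.385]
 [ 0.     0.     0.     1.   ]] 319.2250462735275
```

```bash
cat >> h.py <<'E'
from scipy.spatial.transform import Slerp
def plan(wps,claw,lin=.2,ang=34,start=None):
    "wps: [(pos,rot)]; prints one line per call = target in the tool frame at the call's start"
    p,r=start or pose()
    for k,(q,s) in enumerate(wps):
        q=np.array(q,float); s=s or r; w=(r.inv()*s).magnitude()
        n=max(1,int(np.ceil(max(np.linalg.norm(q-p)/lin,np.degrees(w)/ang)-1e-6)))
        sl=Slerp([0,1],R.concatenate([r,s]))
        a,b=p,r
        for i in range(1,n+1):
            c=p+(q-p)*i/n; d=sl(i/n)
            v=np.r_[b.inv().apply(c-a)/.5,(b.inv()*d).as_rotvec()/(np.pi/4)]
            print(k,np.round(v,3).tolist(),claw); a,b=c,d
        p,r=q,s
def tri(a,b):
    o1,d1=ray('scene',*a);o2,d2=ray('side',*b);t=np.linalg.lstsq(np.c_[d1,-d2],o2-o1,rcond=None)[0]
    return np.round((o1+d1*t[0]+o2+d2*t[1])/2,3)
E
python3 - <<'E'
from h import *
print('lamp',tri((178,147),(163,178)),tri((303,86),(254,96)),tri((237,145),(240,178)))
plan([([.556,.035,.2],down(-.046)),([.556,.035,.099],None)],0)
E
```

```text
lamp [0.892 0.063 0.256] [ 0.682 -0.36   0.299] [0.73  0.153 0.293]
0 [-0.257, -0.18, 0.007, 0.0, 0.0, 0.409] 0
0 [-0.301, -0.09, 0.007, 0.0, 0.0, 0.409] 0
0 [-0.314, 0.01, 0.007, 0.0, 0.0, 0.409] 0
0 [-0.295, 0.108, 0.007, 0.0, 0.0, 0.409] 0
1 [0.0, 0.0, 0.202, 0.0, 0.0, 0.0] 0
```

send_rows(
  increments=[
    [-0.257,-0.18,0.007,0,0,0.409,0],
    [-0.257,-0.18,0.007,0,0,0.409,0],
    [-0.257,-0.18,0.007,0,0,0.409,0],
    [-0.257,-0.18,0.007,0,0,0.409,0],
    [-0.257,-0.18,0.007,0,0,0.409,0],
  ],
)

```text
clock: 1.52
tcp_pos: [0.2822, 0.4128, 0.2098]
eef_rot: [0.001, 0.323, 0.946, -0.001]
ft_force: [-0.2, 0.8, -0.2]
width: 0.0939
finger_force: 0.0
```

send_rows(
  increments=[
    [-0.301,-0.09,0.007,0,0,0.409,0],
    [-0.301,-0.09,0.007,0,0,0.409,0],
    [-0.301,-0.09,0.007,0,0,0.409,0],
    [-0.301,-0.09,0.007,0,0,0.409,0],
    [-0.301,-0.09,0.007,0,0,0.409,0],
  ],
)

```text
clock: 1.93
tcp_pos: [0.3746, 0.2862, 0.2067]
eef_rot: [0.001, 0.471, 0.882, -0.0]
ft_force: [-0.1, 0.7, -0.4]
width: 0.094
finger_force: 0.0
```

send_rows(
  increments=[
    [-0.314,0.01,0.007,0,0,0.409,0],
    [-0.314,0.01,0.007,0,0,0.409,0],
    [-0.314,0.01,0.007,0,0,0.409,0],
    [-0.314,0.01,0.007,0,0,0.409,0],
    [-0.314,0.01,0.007,0,0,0.409,0],
  ],
)

```text
clock: 2.35
tcp_pos: [0.4671, 0.1595, 0.2032]
eef_rot: [0.001, 0.605, 0.796, 0.0]
ft_force: [0.6, -0.6, 0.0]
width: 0.0939
finger_force: 0.0
```

send_rows(
  increments=[
    [-0.295,0.108,0.007,0,0,0.409,0],
    [-0.295,0.108,0.007,0,0,0.409,0],
    [-0.295,0.108,0.007,0,0,0.409,0],
    [-0.295,0.108,0.007,0,0,0.409,0],
    [-0.295,0.108,0.007,0,0,0.409,0],
  ],
)

```text
clock: 2.77
tcp_pos: [0.5592, 0.0322, 0.1994]
eef_rot: [0.001, 0.724, 0.689, 0.0]
ft_force: [-0.1, -0.3, 0.3]
width: 0.094
finger_force: 0.0
```

Run:
```python
from h import *
cv2.imwrite('pics/w1.png',eyes.get_image('wrist')[:,:,::-1]); st()
print(proj('wrist',[.556,.035,.13]),proj('wrist',[.567,.274,.15]))
plan([([.557,.035,.099],down(-.046))],0)
```

```text
2.82 [0.5574 0.0346 0.1992] [-2.000e-04  7.240e-01  6.898e-01  2.000e-04] F [ 0.5  0.1 -0.7] w 0.0939 0.0
[316.59128684 207.87829175] [ 314.92464973 -208.61904914]
0 [0.001, -0.001, 0.2, 0.0, -0.001, -0.003] 0
```

View pics/w1.png

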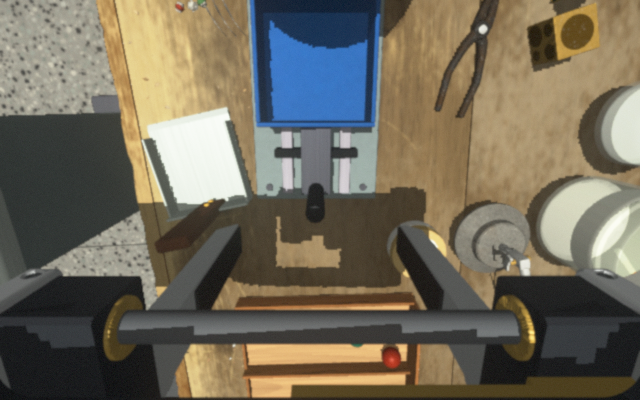

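The wrist view shows the post top at (315,212), as predicted, with the box and rails straight up the picture. So the feeder's axis is tool x and I can grip the post.

send_rows(
  increments=[
    [0,0,0.1,0,0,0,0],
    [0,0,0.2,0,0,0,0],
    [0,0,0.2,0,0,0,0],
    [0,0,0.2,0,0,0,0],
    [0,0,0.2,0,0,0,0],
  ],
)

```text
clock: 3.23
tcp_pos: [0.5547, 0.0373, 0.0987]
eef_rot: [-0.001, 0.722, 0.691, -0.001]
ft_force: [-0.8, -0.5, -0.5]
width: 0.0939
finger_force: 0.0
```

send_rows(
  increments=[
    [0,0,0,0,0,0,255],
    [0,0,0,0,0,0,255],
    [0,0,0,0,0,0,255],
    [0,0,0,0,0,0,255],
    [0,0,0,0,0,0,255],
  ],
)

```text
clock: 3.65
tcp_pos: [0.5569, 0.0351, 0.1006]
eef_rot: [0.001, 0.723, 0.691, 0.001]
ft_force: [-0.3, 0.6, -0.1]
width: 0.0641
finger_force: 0.0
```

send_rows(
  increments=[
    [0,0,0,0,0,0,255],
    [0,0,0,0,0,0,255],
    [0,0,0,0,0,0,255],
    [0,0,0,0,0,0,255],
    [0,0,0,0,0,0,255],
  ],
)

```text
clock: 4.07
tcp_pos: [0.556, 0.0351, 0.0993]
eef_rot: [-0.0, 0.723, 0.691, -0.0]
ft_force: [0.1, -0.1, 0.5]
width: 0.0309
finger_force: 0.0
```

send_rows(
  increments=[
    [0.03,0,0,0,0,0,255],
    [0.06,0,0,0,0,0,255],
    [0.09,0,0,0,0,0,255],
    [0.12,0,0,0,0,0,255],
    [0.12,0,0,0,0,0,255],
  ],
)

```text
clock: 4.48
tcp_pos: [0.5587, 0.0972, 0.0994]
eef_rot: [-0.0, 0.722, 0.692, 0.0]
ft_force: [-1.1, 0.6, -0.4]
width: 0.0007
finger_force: 0.0
```

send_rows(
  increments=[
    [0.03,0,0,0,0,0,255],
    [0.06,0,0,0,0,0,255],
    [0.09,0,0,0,0,0,255],
    [0.11,0,0,0,0,0,255],
    [0.11,0,0,0,0,0,255],
  ],
)

```text
clock: 4.9
tcp_pos: [0.5614, 0.1511, 0.0994]
eef_rot: [-0.0, 0.723, 0.691, 0.0]
ft_force: [-0.7, 0.2, -1.0]
width: 0.0003
finger_force: 0.0
```

Run:
```python
from h import *
a=eyes.get_image('scene')[:,:,::-1][140:290,240:440];b=eyes.get_image('wrist')[:,:,::-1]
a=cv2.resize(a,(533,400));cv2.imwrite('pics/c2.png',cv2.resize(np.hstack([a,b]),(800,273))); st()
```

```text
5.0 [0.5613 0.1496 0.0993] [ 2.000e-04  7.229e-01  6.909e-01 -3.000e-04] F [-0.3 -0.4 -0.2] w 0.0006 0.0
```

View pics/c2.png

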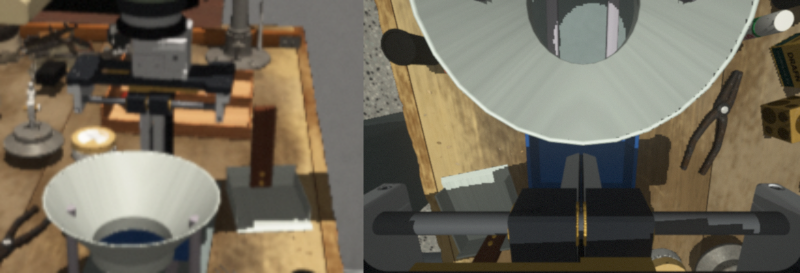

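The fingers shut ahead of the post because I hadn't left them enough time to close, so the box hasn't moved. I'll go back over the post with a smaller opening and grip it properly.

send_rows(
  increments=[
    [0,0,-0.11,0,0,0,120],
    [0,0,-0.11,0,0,0,120],
    [-0.08,0,-0.11,0,0,0,120],
    [-0.15,0,-0.11,0,0,0,120],
    [-0.23,0,-0.11,0,0,0,120],
  ],
)

```text
clock: 5.42
tcp_pos: [0.5561, 0.0338, 0.1552]
eef_rot: [0.001, 0.723, 0.691, 0.0]
ft_force: [1.1, -0.7, -0.2]
width: 0.0305
finger_force: 0.0
```

send_rows(
  increments=[
    [0,0,0,0,0,0,120],
    [0,0,0,0,0,0,120],
    [0,0,0,0,0,0,120],
    [0,0,0.11,0,0,0,120],
    [0,0,0.11,0,0,0,120],
  ],
)

```text
clock: 5.83
tcp_pos: [0.5543, 0.0362, 0.0965]
eef_rot: [-0.001, 0.723, 0.691, -0.001]
ft_force: [-1.3, 0.2, -1.1]
width: 0.0494
finger_force: 0.0
```

send_rows(
  increments=[
    [0,0,0,0,0,0,255],
    [0,0,0,0,0,0,255],
    [0,0,0,0,0,0,255],
    [0,0,0,0,0,0,255],
    [0,0,0,0,0,0,255],
  ],
)

```text
clock: 6.25
tcp_pos: [0.5575, 0.0354, 0.1012]
eef_rot: [0.001, 0.723, 0.691, 0.001]
ft_force: [-0.3, -0.3, -0.5]
width: 0.0199
finger_force: 0.0
```

send_rows(
  increments=[
    [0,0,0,0,0,0,255],
    [0,0,0,0,0,0,255],
    [0,0,0,0,0,0,255],
    [0,0,0,0,0,0,255],
    [0,0,0,0,0,0,255],
  ],
)

```text
clock: 6.67
tcp_pos: [0.5565, 0.0354, 0.1009]
eef_rot: [0.0, 0.723, 0.691, 0.001]
ft_force: [-2.9, 1.0, 5.4]
width: 0.0148
finger_force: 29.8
```

Gripped (14.8 mm opening, 30 N). Pushing about 120 mm.

send_rows(
  increments=[
    [0.03,0,0,0,0,0,255],
    [0.06,0,0,0,0,0,255],
    [0.09,0,0,0,0,0,255],
    [0.12,0,0,0,0,0,255],
    [0.12,0,0,0,0,0,255],
  ],
)

```text
clock: 7.08
tcp_pos: [0.5596, 0.0971, 0.1009]
eef_rot: [0.0, 0.723, 0.691, 0.001]
ft_force: [-1.0, 3.0, 7.2]
width: 0.0146
finger_force: 29.9
```

send_rows(
  increments=[
    [0.03,0,0,0,0,0,255],
    [0.06,0,0,0,0,0,255],
    [0.09,0,0,0,0,0,255],
    [0.1,0,0,0,0,0,255],
    [0.1,0,0,0,0,0,255],
  ],
)

```text
clock: 7.5
tcp_pos: [0.5621, 0.1461, 0.1009]
eef_rot: [0.0, 0.723, 0.691, 0.001]
ft_force: [-1.7, 2.6, 5.1]
width: 0.0148
finger_force: 29.9
```

send_rows(
  increments=[
    [0.005,0,0,0,0,0,255],
    [0.01,0,0,0,0,0,255],
    [0.015,0,0,0,0,0,255],
    [0.018,0,0,0,0,0,255],
    [0.018,0,0,0,0,0,255],
  ],
)

```text
clock: 7.92
tcp_pos: [0.5624, 0.1532, 0.1009]
eef_rot: [0.001, 0.723, 0.691, 0.0]
ft_force: [-0.7, -1.0, 5.8]
width: 0.0146
finger_force: 29.7
```

send_rows(
  increments=[
    [0.003,0,0,0,0,0,255],
    [0.006,0,0,0,0,0,255],
    [0.009,0,0,0,0,0,255],
    [0.009,0,0,0,0,0,255],
    [0.009,0,0,0,0,0,255],
  ],
)

```text
clock: 8.33
tcp_pos: [0.5626, 0.1576, 0.1009]
eef_rot: [0.001, 0.723, 0.691, 0.0]
ft_force: [-1.8, -1.5, 6.2]
width: 0.0149
finger_force: 29.6
```

send_rows(
  increments=[
    [0.004,0,0,0,0,0,255],
    [0.008,0,0,0,0,0,255],
    [0.012,0,0,0,0,0,255],
    [0.012,0,0,0,0,0,255],
    [0.012,0,0,0,0,0,255],
  ],
)

```text
clock: 8.75
tcp_pos: [0.5629, 0.163, 0.1009]
eef_rot: [0.001, 0.723, 0.691, -0.0]
ft_force: [-2.0, -3.4, 6.6]
width: 0.0144
finger_force: 29.5
```

send_rows(
  increments=[
    [0.004,0,0,0,0,0,255],
    [0.008,0,0,0,0,0,255],
    [0.012,0,0,0,0,0,255],
    [0.012,0,0,0,0,0,255],
    [0.012,0,0,0,0,0,255],
  ],
)

```text
clock: 9.17
tcp_pos: [0.5631, 0.1703, 0.1]
eef_rot: [0.0, 0.724, 0.69, 0.001]
ft_force: [0.2, 0.2, 0.6]
width: 0.0013
finger_force: 0.3
```

Run:
```python
from h import *
a=eyes.get_image('scene')[:,:,::-1][200:340,240:400];b=eyes.get_image('wrist')[:,:,::-1]
a=cv2.resize(a,(457,400));cv2.imwrite('pics/c3.png',cv2.resize(np.hstack([a,b]),(800,292))); st()
```

```text
9.27 [0.5627 0.1705 0.0995] [2.000e-04 7.232e-01 6.907e-01 5.000e-04] F [0.8 0.3 0.6] w 0.0005 0.2
```

View pics/c3.png

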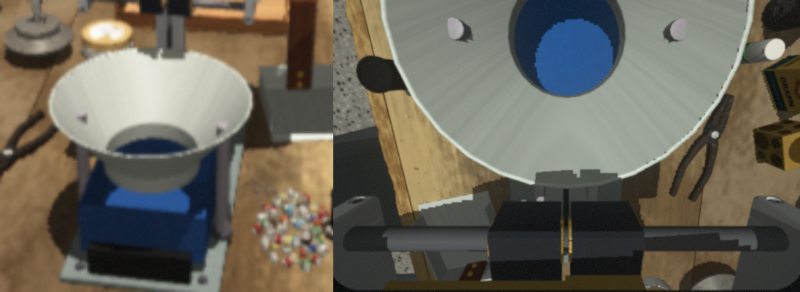

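The spout shows blue, so the box is about home, but the fingers slipped past the post at the stop. I'll press once more from behind with shut fingers.

send_rows(
  increments=[
    [0,0,-0.11,0,0,0,255],
    [0,0,-0.11,0,0,0,255],
    [-0.06,0,-0.11,0,0,0,255],
    [-0.13,0,-0.11,0,0,0,255],
    [-0.13,0,-0.11,0,0,0,255],
  ],
)

```text
clock: 9.68
tcp_pos: [0.5594, 0.1012, 0.1545]
eef_rot: [0.001, 0.724, 0.69, -0.001]
ft_force: [0.8, -0.5, 0.2]
width: 0.0001
finger_force: 0.0
```

send_rows(
  increments=[
    [0,0,0.06,0,0,0,255],
    [0,0,0.11,0,0,0,255],
    [0,0,0.11,0,0,0,255],
    [0,0,0.11,0,0,0,255],
    [0.02,0,0.11,0,0,0,255],
  ],
)

```text
clock: 10.1
tcp_pos: [0.5604, 0.1151, 0.1001]
eef_rot: [0.0, 0.724, 0.69, 0.0]
ft_force: [0.3, -0.9, 0.1]
width: 0.0005
finger_force: 0.0
```

send_rows(
  increments=[
    [0.01,0,0,0,0,0,255],
    [0.02,0,0,0,0,0,255],
    [0.03,0,0,0,0,0,255],
    [0.04,0,0,0,0,0,255],
    [0.04,0,0,0,0,0,255],
  ],
)

```text
clock: 10.52
tcp_pos: [0.5613, 0.1366, 0.1003]
eef_rot: [0.001, 0.723, 0.691, 0.001]
ft_force: [0.2, 0.3, 1.0]
width: 0.0006
finger_force: 0.0
```

send_rows(
  increments=[
    [0.002,0,0,0,0,0,255],
    [0.004,0,0,0,0,0,255],
    [0.006,0,0,0,0,0,255],
    [0.006,0,0,0,0,0,255],
    [0.006,0,0,0,0,0,255],
  ],
)

```text
clock: 10.93
tcp_pos: [0.561, 0.1369, 0.0998]
eef_rot: [0.001, 0.723, 0.691, -0.001]
ft_force: [-0.1, -4.4, 2.7]
width: 0.0004
finger_force: 2.5
```

send_rows(
  increments=[
    [0.003,0,0,0,0,0,255],
    [0.006,0,0,0,0,0,255],
    [0.01,0,0,0,0,0,255],
    [0.01,0,0,0,0,0,255],
    [0.01,0,0,0,0,0,255],
  ],
)

```text
clock: 11.35
tcp_pos: [0.5611, 0.1371, 0.1]
eef_rot: [0.004, 0.723, 0.691, -0.004]
ft_force: [-2.2, -17.1, 5.7]
width: 0.0006
finger_force: 8.4
```

send_rows(
  increments=[
    [0.004,0,0,0,0,0,255],
    [0.008,0,0,0,0,0,255],
    [0.012,0,0,0,0,0,255],
    [0.016,0,0,0,0,0,255],
    [0.016,0,0,0,0,0,255],
  ],
)

```text
clock: 11.77
tcp_pos: [0.5611, 0.1373, 0.1001]
eef_rot: [0.008, 0.723, 0.691, -0.01]
ft_force: [-4.6, -36.5, 10.0]
width: 0.0004
finger_force: 18.1
```

Home stop confirmed: solid at 36 N, post at about (0.561, 0.153). Next is the scoop.

Run:
```python
from h import *
d=down(-.046)
plan([([.559,.10,.10],d),([.558,.09,.22],d),([.432,.006,.22],down(np.radians(98)))],0,start=(np.array([.5615,.1525,.1]),d))
```

```text
0 [-0.105, -0.0, 0.0, 0.0, 0.0, 0.0] 0
1 [-0.02, -0.001, -0.24, 0.0, 0.0, 0.0] 0
2 [-0.06, -0.081, 0.0, 0.0, 0.0, -0.745] 0
2 [-0.005, -0.101, 0.0, 0.0, 0.0, -0.745] 0
2 [0.052, -0.087, 0.0, 0.0, 0.0, -0.745] 0
```

send_rows(
  increments=[
    [-0.105,0,0,0,0,0,255],
    [-0.105,0,0,0,0,0,255],
    [-0.12,0,-0.24,0,0,0,255],
    [-0.12,0,-0.24,0,0,0,255],
    [-0.12,0,-0.24,0,0,0,0],
  ],
)

```text
clock: 12.18
tcp_pos: [0.5582, 0.0915, 0.2206]
eef_rot: [-0.001, 0.724, 0.69, 0.0]
ft_force: [1.5, 0.8, 0.3]
width: 0.0042
finger_force: 0.0
```

send_rows(
  increments=[
    [-0.06,-0.081,0,0,0,-0.745,0],
    [-0.06,-0.081,0,0,0,-0.745,0],
    [-0.06,-0.081,0,0,0,-0.745,0],
    [-0.06,-0.081,0,0,0,-0.745,0],
    [-0.06,-0.081,0,0,0,-0.745,0],
  ],
)

```text
clock: 12.6
tcp_pos: [0.5164, 0.064, 0.2194]
eef_rot: [-0.0, 0.491, 0.871, 0.001]
ft_force: [-0.8, 0.1, -0.5]
width: 0.0373
finger_force: 0.0
```

send_rows(
  increments=[
    [-0.005,-0.101,0,0,0,-0.745,0],
    [-0.005,-0.101,0,0,0,-0.745,0],
    [-0.005,-0.101,0,0,0,-0.745,0],
    [-0.005,-0.101,0,0,0,-0.745,0],
    [-0.005,-0.101,0,0,0,-0.745,0],
  ],
)

```text
clock: 13.02
tcp_pos: [0.4744, 0.0359, 0.2192]
eef_rot: [-0.0, 0.219, 0.976, 0.001]
ft_force: [-0.2, 0.4, 0.4]
width: 0.0702
finger_force: 0.0
```

send_rows(
  increments=[
    [0.052,-0.087,0,0,0,-0.745,0],
    [0.052,-0.087,0,0,0,-0.745,0],
    [0.052,-0.087,0,0,0,-0.745,0],
    [0.052,-0.087,0,0,0,-0.745,0],
    [0.052,-0.087,0,0,0,-0.745,0],
  ],
)

```text
clock: 13.43
tcp_pos: [0.4322, 0.0079, 0.2192]
eef_rot: [0.0, -0.072, 0.997, 0.001]
ft_force: [-0.3, -0.5, 0.2]
width: 0.0939
finger_force: 0.0
```

Run:
```python
from h import *
import json
st();ci=eyes.camera_info('wrist');b=eyes.get_image('wrist')[:,:,::-1];cv2.imwrite('pics/w4.png',b)
json.dump({k:np.array(v).tolist() for k,v in ci.items()},open('ci4.json','w'))
print(eyes.recognise('wrist','scoop'),proj('wrist',[.432,.006,.12]))
```

```text
13.43 [0.4322 0.0079 0.2192] [ 1.000e-04 -7.170e-02  9.974e-01  8.000e-04] F [-0.3 -0.5  0.2] w 0.0939 0.0
[{'point': [0.4206, 0.0483, 0.0037], 'conf': 0.55}] [315.80472197 196.2362932 ]
```

View pics/w4.png

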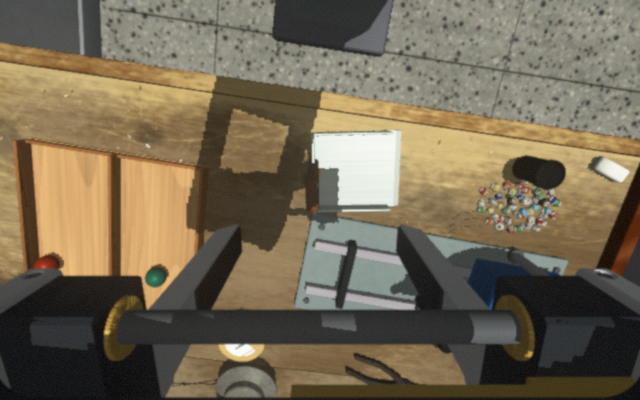

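Scoop in wrist view: lip edge from (401,130) to (395,209), handle near (313,195). The tray's front sill runs (22,140)–(205,167), with the divider at (113,152).

Run:
```python
from h import *
import json
ci=json.load(open('ci4.json')); f=lambda u,v,z:np.round(atz('wrist',u,v,z,ci),4)
a,b=f(401,130,.0),f(395,210,.0);print('lip',a,b,(a+b)/2,'w',np.linalg.norm(a-b),'yaw',np.degrees(np.arctan2(*(b-a)[:2][::-1]))+90)
print('handle top',f(313,195,.12))
a,b=f(24,140,.012),f(205,167,.012);print('sill',a,b,np.linalg.norm(a-b),np.degrees(np.arctan2(*(b-a)[:2][::-1]))-90)
print('div',f(113,153,.024),f(113,270,.024),'right wall',f(30,145,.024),f(40,255,.024),'left wall',f(203,172,.024),f(192,280,.024))
im=cv2.imread('pics/w4.png');cv2.imwrite('pics/z4.png',np.hstack([cv2.resize(im[110:230,270:420],None,fx=3,fy=3,interpolation=2),cv2.resize(im[110:310,0:220],None,fx=1.55,fy=1.8,interpolation=2)]))
```

```text
lip [0.3687 0.0998 0.    ] [0.469  0.1136 0.    ] [0.41885 0.1067  0.     ] w 0.10124490110617912 yaw 97.8339820906219
handle top [0.4311 0.0034 0.12  ]
sill [ 0.4432 -0.3387  0.012 ] [ 0.445  -0.1272  0.012 ] 0.2115076594357755 -0.48761188292492363
div [ 0.441  -0.2286  0.024 ] [ 0.5921 -0.2323  0.024 ] right wall [ 0.4453 -0.3219  0.024 ] [ 0.584  -0.3222  0.024 ] left wall [ 0.4484 -0.1253  0.024 ] [ 0.5921 -0.1323  0.024 ]
```

View pics/z4.png

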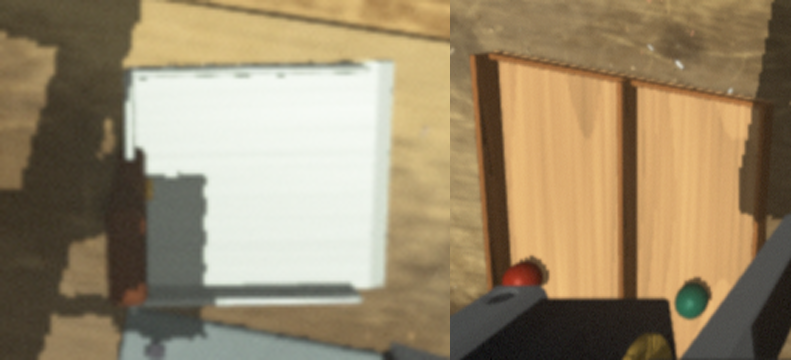

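Run:
```python
from h import *
plan([([.4315,.003,.08],down(np.radians(98)))],0)
```

```text
0 [0.003, -0.01, 0.279, 0.002, 0.0, -0.002] 0
```

send_rows(
  increments=[
    [0.003,-0.01,0.06,0,0,0,0],
    [0.003,-0.01,0.12,0,0,0,0],
    [0.003,-0.01,0.18,0,0,0,0],
    [0.003,-0.01,0.24,0,0,0,0],
    [0.003,-0.01,0.28,0,0,0,0],
  ],
)

```text
clock: 13.95
tcp_pos: [0.43, 0.003, 0.0767]
eef_rot: [-0.002, -0.068, 0.998, 0.001]
ft_force: [-0.8, 0.8, -0.3]
width: 0.094
finger_force: 0.0
```

send_rows(
  increments=[
    [0,0,0,0,0,0,255],
    [0,0,0,0,0,0,255],
    [0,0,0,0,0,0,255],
    [0,0,0,0,0,0,255],
    [0,0,0,0,0,0,255],
  ],
)

```text
clock: 14.37
tcp_pos: [0.4334, 0.002, 0.0812]
eef_rot: [0.002, -0.069, 0.998, -0.0]
ft_force: [-0.3, 0.1, 0.2]
width: 0.0641
finger_force: 0.0
```

send_rows(
  increments=[
    [0,0,0,0,0,0,255],
    [0,0,0,0,0,0,255],
    [0,0,0,0,0,0,255],
    [0,0,0,0,0,0,255],
    [0,0,0,0,0,0,255],
  ],
)

```text
clock: 14.78
tcp_pos: [0.4318, 0.0022, 0.0795]
eef_rot: [0.0, -0.069, 0.998, -0.0]
ft_force: [1.8, 0.6, 0.3]
width: 0.0303
finger_force: 0.0
```

send_rows(
  increments=[
    [0,0,0,0,0,0,255],
    [0,0,0,0,0,0,255],
    [0,0,0,0,0,0,255],
    [0,0,0,0,0,0,255],
    [0,0,0,0,0,0,255],
  ],
)

```text
clock: 15.2
tcp_pos: [0.4317, 0.0022, 0.0794]
eef_rot: [-0.0, -0.069, 0.998, -0.0]
ft_force: [-0.3, 0.5, -0.2]
width: 0.0122
finger_force: 30.0
```

send_rows(
  increments=[
    [0,0,-0.04,0,0,0,255],
    [0,0,-0.08,0,0,0,255],
    [0,0,-0.12,0,0,0,255],
    [0,0,-0.16,0,0,0,255],
    [0,0,-0.16,0,0,0,255],
  ],
)

```text
clock: 15.62
tcp_pos: [0.4347, 0.0017, 0.163]
eef_rot: [0.004, -0.069, 0.998, -0.001]
ft_force: [1.0, 0.7, -1.7]
width: 0.0117
finger_force: 30.0
```

Scoop held (12 mm). Moving to hover over the left lane with the lip away from the robot.

Run:
```python
from h import *
st()
plan([([.454,-.178,.15],down(np.radians(-1)))],255,ang=33,start=(np.array([.433,.002,.160]),down(np.radians(98))))
```

```text
15.62 [0.4347 0.0017 0.163 ] [ 0.0037 -0.0693  0.9976 -0.001 ] F [ 1.   0.7 -1.7] w 0.0117 30.0
0 [0.003, -0.121, 0.007, 0.0, 0.0, 0.733] 255
0 [-0.063, -0.103, 0.007, 0.0, 0.0, 0.733] 255
0 [-0.109, -0.052, 0.007, 0.0, 0.0, 0.733] 255
```

send_rows(
  increments=[
    [0.003,-0.121,0.007,0,0,0.733,255],
    [0.003,-0.121,0.007,0,0,0.733,255],
    [0.003,-0.121,0.007,0,0,0.733,255],
    [0.003,-0.121,0.007,0,0,0.733,255],
    [0.003,-0.121,0.007,0,0,0.733,255],
  ],
)

```text
clock: 16.03
tcp_pos: [0.4376, -0.058, 0.1542]
eef_rot: [-0.001, 0.22, 0.976, 0.0]
ft_force: [1.0, -0.1, -2.4]
width: 0.0119
finger_force: 30.0
```

send_rows(
  increments=[
    [-0.063,-0.103,0.007,0,0,0.733,255],
    [-0.063,-0.103,0.007,0,0,0.733,255],
    [-0.063,-0.103,0.007,0,0,0.733,255],
    [-0.063,-0.103,0.007,0,0,0.733,255],
    [-0.063,-0.103,0.007,0,0,0.733,255],
  ],
)

```text
clock: 16.45
tcp_pos: [0.4443, -0.1179, 0.1505]
eef_rot: [-0.002, 0.488, 0.873, -0.0]
ft_force: [0.5, -0.1, -1.4]
width: 0.012
finger_force: 30.0
```

send_rows(
  increments=[
    [-0.109,-0.052,0.007,0,0,0.733,255],
    [-0.109,-0.052,0.007,0,0,0.733,255],
    [-0.109,-0.052,0.007,0,0,0.733,255],
    [-0.109,-0.052,0.007,0,0,0.733,255],
    [-0.109,-0.052,0.007,0,0,0.733,255],
  ],
)

```text
clock: 16.87
tcp_pos: [0.4511, -0.1778, 0.1469]
eef_rot: [-0.002, 0.716, 0.699, -0.0]
ft_force: [-0.0, 0.2, -0.9]
width: 0.012
finger_force: 30.0
```

Run:
```python
from h import *
import json
st();ci=eyes.camera_info('wrist');b=eyes.get_image('wrist')[:,:,::-1]
json.dump({k:np.array(v).tolist() for k,v in ci.items()},open('ci5.json','w'))
a=eyes.get_image('scene')[:,:,::-1][150:240,280:440]
cv2.imwrite('pics/w5.png',np.vstack([cv2.resize(b,(540,338)),cv2.resize(a,(540,262),interpolation=2)]))
cv2.imwrite('pics/w5full.png',b)
```

```text
16.87 [ 0.4511 -0.1778  0.1469] [-1.500e-03  7.156e-01  6.985e-01 -3.000e-04] F [-0.   0.2 -0.9] w 0.012 30.0
```

View pics/w5.png

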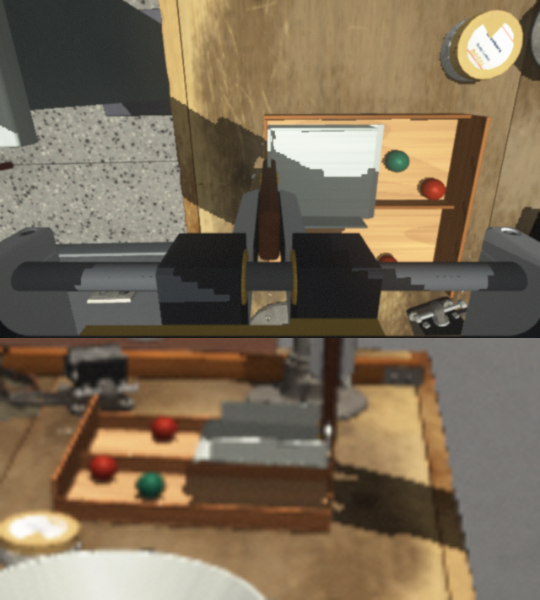

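Wrist view: the scoop's lip spans full-frame px (455,148)–(446,263). The tray's left wall is on row ~139, the divider on row ~242–245, and two balls lie ahead in the left lane.

Run:
```python
from h import *
import json
ci=json.load(open('ci5.json')); k=640/540; f=lambda u,v,z:np.round(atz('wrist',u*k,v*k,z,ci),4)
print('lip',f(384,125,.0675),f(376,222,.0675))
print('leftwall outer',f(266,117,.024),f(470,117,.024),f(490,118,.046)); print('div',f(385,204,.024),f(455,207,.024))
print('green',f(397,161,.017),'red',f(433,189,.017),'red r',f(388,260,.017))
im=cv2.cvtColor(cv2.imread('pics/w5full.png'),cv2.COLOR_BGR2HSV)
for c in (500,515,530): print(c,[(r,im[r,c].tolist()) for r in list(range(134,150,2))+list(range(234,256,2))])
```

```text
lip [ 0.559  -0.134   0.0675] [ 0.5596 -0.2331  0.0675]
leftwall outer [ 0.4491 -0.1282  0.024 ] [ 0.6692 -0.1332  0.024 ] [ 0.6732 -0.1322  0.046 ]
div [ 0.5867 -0.2328  0.024 ] [ 0.6697 -0.2385  0.024 ]
green [ 0.5989 -0.1825  0.017 ] red [ 0.6451 -0.2179  0.017 ] red r [ 0.6007 -0.3138  0.017 ]
500 [(134, [17, 124, 115]), (136, [14, 156, 134]), (138, [14, 158, 168]), (140, [15, 142, 122]), (142, [17, 125, 169]), (144, [18, 120, 233]), (146, [18, 119, 233]), (148, [18, 121, 231]), (234, [17, 122, 227]), (236, [16, 133, 148]), (238, [16, 138, 89]), (240, [14, 152, 87]), (242, [14, 148, 88]), (244, [14, 155, 156]), (246, [15, 151, 169]), (248, [16, 122, 223]), (250, [17, 121, 230]), (252, [17, 121, 230]), (254, [17, 122, 224])]
515 [(134, [16, 135, 106]), (136, [14, 161, 136]), (138, [14, 159, 164]), (140, [16, 144, 129]), (142, [17, 123, 224]), (144, [18, 120, 232]), (146, [17, 118, 232]), (148, [17, 121, 230]), (234, [5, 197, 149]), (236, [8, 188, 115]), (238, [14, 145, 86]), (240, [13, 147, 85]), (242, [13, 145, 81]), (244, [14, 157, 156]), (246, [14, 150, 175]), (248, [17, 125, 222]), (250, [18, 120, 232]), (252, [18, 118, 232]), (254, [17, 124, 222])]
530 [(134, [15, 129, 101]), (136, [14, 157, 148]), (138, [14, 160, 166]), (140, [15, 138, 124]), (142, [17, 122, 222]), (144, [18, 121, 232]), (146, [17, 120, 230]), (148, [18, 120, 229]), (234, [14, 149, 72]), (236, [12, 138, 74]), (238, [14, 152, 77]), (240, [15, 152, 79]), (242, [14, 166, 83]), (244, [14, 160, 156]), (246, [14, 159, 154]), (248, [15, 152, 74]), (250, [17, 150, 73]), (252, [13, 146, 75]), (254, [15, 157, 73])]
```

Run:
```python
from h import *
import json
ci=json.load(open('ci5.json')); f=lambda u,v,z:np.round(atz('wrist',u,v,z,ci),4)
for c in (500,530): print(c,'Lin',f(c,139.8,.024),'divL',f(c,243.5,.024),'divR',f(c,247.5,.024))
im=cv2.imread('pics/w5full.png')
for c in (380,410,435): print(c,[(r,im[r,c].tolist()) for r in list(range(138,158,1))])
for c in (380,410,435): print(c,[(r,im[r,c].tolist()) for r in list(range(240,276,2))])
```

```text
500 Lin [ 0.6175 -0.133   0.024 ] divL [ 0.6303 -0.2356  0.024 ] divR [ 0.6309 -0.24    0.024 ]
530 Lin [ 0.6448 -0.1337  0.024 ] divL [ 0.6602 -0.2363  0.024 ] divR [ 0.6608 -0.2406  0.024 ]
380 [(138, [77, 128, 190]), (139, [75, 126, 182]), (140, [82, 128, 177]), (141, [100, 148, 189]), (142, [112, 166, 211]), (143, [120, 177, 222]), (144, [122, 182, 226]), (145, [127, 186, 229]), (146, [130, 184, 222]), (147, [133, 169, 189]), (148, [116, 134, 136]), (149, [105, 114, 111]), (150, [113, 123, 118]), (151, [165, 179, 173]), (152, [219, 230, 223]), (153, [214, 225, 219]), (154, [178, 191, 184]), (155, [181, 193, 185]), (156, [229, 237, 232]), (157, [238, 245, 241])]
410 [(138, [76, 123, 181]), (139, [70, 117, 171]), (140, [69, 108, 153]), (141, [70, 99, 128]), (142, [87, 126, 158]), (143, [113, 166, 212]), (144, [121, 181, 225]), (145, [123, 181, 225]), (146, [119, 172, 214]), (147, [109, 142, 166]), (148, [104, 120, 123]), (149, [104, 112, 110]), (150, [113, 121, 118]), (151, [156, 169, 163]), (152, [212, 224, 217]), (153, [207, 221, 214]), (154, [202, 217, 205]), (155, [227, 236, 23
[... 1091 characters left out ...]
2, [100, 107, 104]), (254, [100, 108, 103]), (256, [88, 97, 94]), (258, [79, 85, 83]), (260, [78, 85, 82]), (262, [80, 86, 84]), (264, [80, 86, 82]), (266, [80, 86, 84]), (268, [95, 105, 104]), (270, [111, 153, 186]), (272, [126, 190, 232]), (274, [115, 176, 222])]
435 [(240, [101, 110, 106]), (242, [98, 107, 106]), (244, [99, 107, 104]), (246, [103, 110, 108]), (248, [101, 109, 105]), (250, [103, 112, 110]), (252, [100, 107, 107]), (254, [101, 110, 107]), (256, [102, 109, 107]), (258, [104, 125, 138]), (260, [123, 184, 227]), (262, [133, 199, 240]), (264, [131, 198, 239]), (266, [116, 170, 213]), (268, [104, 139, 166]), (270, [121, 173, 215]), (272, [126, 191, 235]), (274, [130, 194, 237])]
```

Run:
```python
from h import *
import json
ci=json.load(open('ci5.json')); f=lambda u,v,z:np.round(atz('wrist',u,v,z,ci),4)
for c in (380,410): print(c,'Lbot',f(c,147.3,.0675),'Ltop',f(c,150.8,.0915),'Rtop out',f(c,269.2,.0915),'R in bot',f(c,255.5,.068),'R in top',f(c,267.3,.0915))
```

```text
380 Lbot [ 0.5002 -0.132   0.0675] Ltop [ 0.4959 -0.1315  0.0915] Rtop out [ 0.4984 -0.2246  0.0915] R in bot [ 0.5027 -0.2244  0.068 ] R in top [ 0.4983 -0.223   0.0915]
410 Lbot [ 0.5237 -0.1325  0.0675] Ltop [ 0.5171 -0.132   0.0915] Rtop out [ 0.522  -0.2251  0.0915] R in bot [ 0.5284 -0.225   0.068 ] R in top [ 0.5219 -0.2235  0.0915]
```

Run:
```python
from h import *
eyes.get_image('scene');st()
plan([([.463,-.1814,.150],down(np.radians(-1.4))),([.463,-.1814,.087],None)],255)
```

```text
17.02 [ 0.4513 -0.1774  0.1474] [-1.200e-03  7.127e-01  7.015e-01 -3.000e-04] F [-1.   0.1 -1.5] w 0.0118 30.0
0 [-0.008, 0.023, -0.005, -0.003, -0.002, 0.011] 255
1 [0.0, 0.0, 0.126, 0.0, 0.0, 0.0] 255
```

send_rows(
  increments=[
    [-0.007,0.023,0,0,0,0.008,255],
    [-0.007,0.023,0,0,0,0.008,255],
    [-0.007,0.023,0.04,0,0,0.008,255],
    [-0.007,0.023,0.08,0,0,0.008,255],
    [-0.007,0.023,0.116,0,0,0.008,255],
  ],
)

```text
clock: 17.43
tcp_pos: [0.4632, -0.1812, 0.09]
eef_rot: [-0.0, 0.715, 0.699, -0.0]
ft_force: [-0.4, 0.4, -3.3]
width: 0.012
finger_force: 30.0
```

send_rows(
  increments=[
    [0,0,0,0,0,0,255],
    [0,0,0,0,0,0,255],
    [0,0,0,0,0,0,255],
    [0,0,0,0,0,0,255],
    [0,0,0,0,0,0,255],
  ],
)

```text
clock: 17.85
tcp_pos: [0.4646, -0.1821, 0.0924]
eef_rot: [0.001, 0.715, 0.699, 0.0]
ft_force: [0.9, 0.1, -1.7]
width: 0.0119
finger_force: 30.0
```

send_rows(
  increments=[
    [0,0,0.006,0,0,0,255],
    [0,0,0.012,0,0,0,255],
    [0,0,0.016,0,0,0,255],
    [0,0,0.016,0,0,0,255],
    [0,0,0.016,0,0,0,255],
  ],
)

```text
clock: 18.27
tcp_pos: [0.4638, -0.1816, 0.0834]
eef_rot: [0.0, 0.715, 0.699, 0.0]
ft_force: [-1.3, 0.4, 3.7]
width: 0.0115
finger_force: 30.0
```

send_rows(
  increments=[
    [0,0,0.001,0,0,0,255],
    [0,0,0.002,0,0,0,255],
    [0,0,0.003,0,0,0,255],
    [0,0,0.003,0,0,0,255],
    [0,0,0.003,0,0,0,255],
  ],
)

```text
clock: 18.68
tcp_pos: [0.4639, -0.1817, 0.0833]
eef_rot: [0.0, 0.715, 0.699, -0.0]
ft_force: [-4.4, 3.1, 11.8]
width: 0.012
finger_force: 30.0
```

send_rows(
  increments=[
    [0,0.012,-0.001,0,0,0,255],
    [0,0.024,-0.001,0,0,0,255],
    [0,0.036,-0.001,0,0,0,255],
    [0,0.048,-0.001,0,0,0,255],
    [0,0.06,-0.001,0,0,0,255],
  ],
)

```text
clock: 19.1
tcp_pos: [0.493, -0.1829, 0.0834]
eef_rot: [-0.0, 0.715, 0.699, -0.001]
ft_force: [-7.8, 0.4, 10.7]
width: 0.0117
finger_force: 30.0
```

send_rows(
  increments=[
    [0,0.012,0,0,0,0,255],
    [0,0.024,0,0,0,0,255],
    [0,0.036,0,0,0,0,255],
    [0,0.048,0,0,0,0,255],
    [0,0.06,0,0,0,0,255],
  ],
)

```text
clock: 19.52
tcp_pos: [0.523, -0.1836, 0.0834]
eef_rot: [-0.0, 0.715, 0.699, -0.001]
ft_force: [-7.0, 0.0, 10.0]
width: 0.0119
finger_force: 30.0
```

send_rows(
  increments=[
    [0,0.012,0,0,0,0,255],
    [0,0.024,0,0,0,0,255],
    [0,0.036,0,0,0,0,255],
    [0,0.048,0,0,0,0,255],
    [0,0.055,0,0,0,0,255],
  ],
)

```text
clock: 19.93
tcp_pos: [0.5503, -0.1842, 0.0834]
eef_rot: [-0.001, 0.715, 0.699, -0.001]
ft_force: [-9.4, -0.4, 11.5]
width: 0.0117
finger_force: 30.0
```

send_rows(
  increments=[
    [0,0.005,0,0,0,0,255],
    [0,0.01,0,0,0,0,255],
    [0,0.015,0,0,0,0,255],
    [0,0.018,0,0,0,0,255],
    [0,0.018,0,0,0,0,255],
  ],
)

```text
clock: 20.35
tcp_pos: [0.5596, -0.1844, 0.0834]
eef_rot: [-0.0, 0.715, 0.699, -0.001]
ft_force: [-5.1, -0.1, 10.0]
width: 0.012
finger_force: 30.0
```

send_rows(
  increments=[
    [0,0.003,0,0,0,0,255],
    [0,0.006,0,0,0,0,255],
    [0,0.009,0,0,0,0,255],
    [0,0.009,0,0,0,0,255],
    [0,0.009,0,0,0,0,255],
  ],
)

```text
clock: 20.77
tcp_pos: [0.5631, -0.1846, 0.0834]
eef_rot: [-0.001, 0.715, 0.699, -0.002]
ft_force: [-9.5, -0.1, 12.1]
width: 0.0116
finger_force: 30.0
```

Run:
```python
from h import *
st();b=eyes.get_image('wrist')[:,:,::-1]
a=eyes.get_image('scene')[:,:,::-1][150:240,280:440]
cv2.imwrite('pics/w6.png',np.vstack([cv2.resize(b,(540,338)),cv2.resize(a,(540,262),interpolation=2)]))
```

```text
20.77 [ 0.5631 -0.1846  0.0834] [-0.0009  0.7154  0.6987 -0.0015] F [-9.5 -0.1 12.1] w 0.0116 30.0
```

View pics/w6.png

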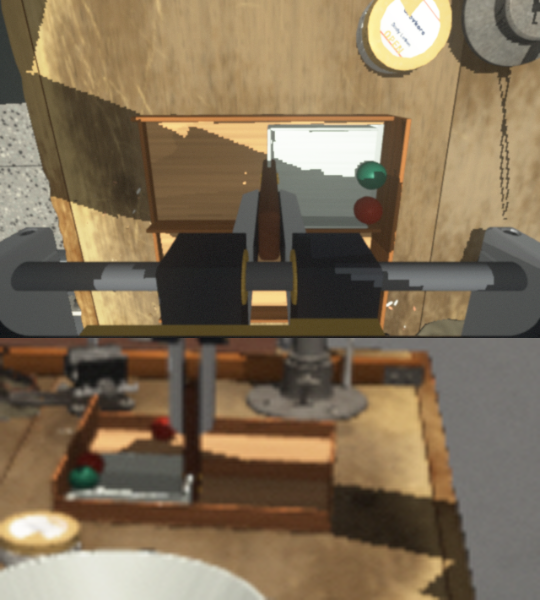

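Both balls are in the pan near the lip (wrist (372,175) and (368,210)), and the third is still in the right lane. I'll tilt the pan back, lift, and carry it over to the right lane.

```bash
cat >> h.py <<'E'
def sc(O,th=0,yaw=-1.4,h=.0795,yoff=0):
    "TCP pose for scoop origin O, lip-up tilt th (deg), yaw of lip direction (deg)"
    r=down(np.radians(yaw))*R.from_euler('x',-th,degrees=True)
    return np.array(O)-h*r.as_matrix()[:,2], r
E
python3 - <<'E'
from h import *
e=np.array([np.cos(np.radians(-1.4)),np.sin(np.radians(-1.4)),0]);n=np.array([-e[1],e[0],0])
p,r=pose(); O=np.array([p[0],p[1],.004]); S=(p,down(np.radians(-1.4)))
up=lambda d:np.array([0,0,d])
print(O)
plan([sc(O+up(.003),4),sc(O+up(.006),8),sc(O+up(.01),12),sc(O+up(.06),12),sc(O+up(.06)-.1*e,12),sc(O+up(.06)-.1*e-.106*n,12),sc(O+up(.05)-.1*e-.106*n,0)],255,start=S)
E
```

```text
[ 0.56308169 -0.18458601  0.004     ]
0 [-0.0, -0.011, -0.006, -0.089, 0.0, 0.0] 255
1 [0.0, -0.011, -0.006, -0.089, 0.0, 0.0] 255
2 [-0.0, -0.01, -0.008, -0.089, 0.0, -0.0] 255
3 [0.0, 0.021, -0.098, 0.0, 0.0, 0.0] 255
4 [0.0, -0.196, -0.042, 0.0, 0.0, 0.0] 255
5 [-0.212, -0.0, -0.0, 0.0, 0.0, 0.0] 255
6 [-0.0, 0.029, 0.023, 0.267, 0.0, -0.0] 255
```

send_rows(
  increments=[
    [0,-0.007,-0.004,-0.053,0,0,255],
    [0,-0.013,-0.008,-0.107,0,0,255],
    [0,-0.02,-0.012,-0.16,0,0,255],
    [0,-0.027,-0.016,-0.213,0,0,255],
    [0,-0.033,-0.021,-0.267,0,0,255],
  ],
)

```text
clock: 21.28
tcp_pos: [0.5472, -0.1832, 0.0916]
eef_rot: [0.075, 0.712, 0.695, 0.073]
ft_force: [-0.3, -1.0, -3.0]
width: 0.0119
finger_force: 30.0
```

send_rows(
  increments=[
    [0,0,0,0,0,0,255],
    [0,0.005,-0.025,0,0,0,255],
    [0,0.011,-0.05,0,0,0,255],
    [0,0.016,-0.075,0,0,0,255],
    [0,0.021,-0.098,0,0,0,255],
  ],
)

```text
clock: 21.7
tcp_pos: [0.5482, -0.1836, 0.1427]
eef_rot: [0.074, 0.712, 0.695, 0.073]
ft_force: [0.8, 0.3, -2.0]
width: 0.0122
finger_force: 30.0
```

Run:
```python
from h import *
st();b=eyes.get_image('wrist')[:,:,::-1]
a=eyes.get_image('scene')[:,:,::-1][150:240,280:440]
cv2.imwrite('pics/w7.png',np.vstack([cv2.resize(b,(540,338)),cv2.resize(a,(540,262),interpolation=2)]))
print(eyes.recognise('scene','ball1_center'))
```

```text
21.7 [ 0.5482 -0.1836  0.1427] [0.0743 0.7117 0.6948 0.0727] F [ 0.8  0.3 -2. ] w 0.0122 30.0
[]
```

View pics/w7.png

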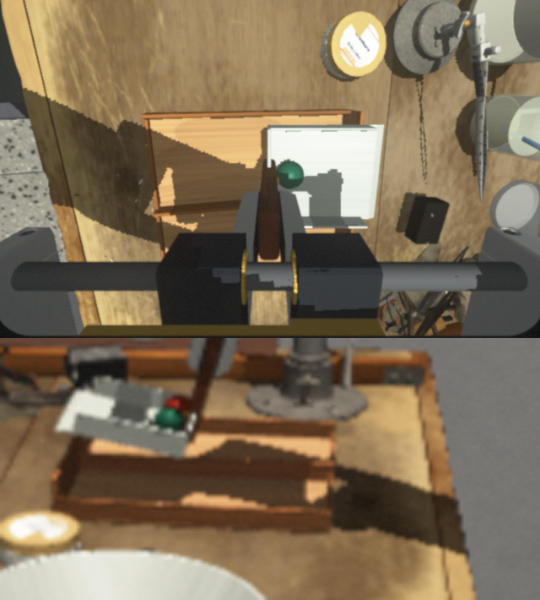

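Both balls sit at the rear of the pan and the left lane is empty. Moving over to the right lane.

send_rows(
  increments=[
    [0,-0.039,-0.008,0,0,0,255],
    [0,-0.078,-0.017,0,0,0,255],
    [0,-0.118,-0.025,0,0,0,255],
    [0,-0.157,-0.034,0,0,0,255],
    [0,-0.196,-0.042,0,0,0,255],
  ],
)

```text
clock: 22.27
tcp_pos: [0.4463, -0.1805, 0.1413]
eef_rot: [0.074, 0.712, 0.695, 0.073]
ft_force: [-0.4, -0.6, -1.7]
width: 0.0111
finger_force: 30.0
```

send_rows(
  increments=[
    [-0.03,0,0,0,0,0,255],
    [-0.08,0,0,0,0,0,255],
    [-0.13,0,0,0,0,0,255],
    [-0.18,0,0,0,0,0,255],
    [-0.212,0,0,0,0,0,255],
  ],
)

```text
clock: 22.68
tcp_pos: [0.4449, -0.289, 0.1418]
eef_rot: [0.075, 0.712, 0.694, 0.073]
ft_force: [-0.7, 0.3, -2.4]
width: 0.0119
finger_force: 30.0
```

send_rows(
  increments=[
    [0,0.006,0.005,0.053,0,0,255],
    [0,0.012,0.009,0.107,0,0,255],
    [0,0.018,0.014,0.16,0,0,255],
    [0,0.024,0.018,0.213,0,0,255],
    [0,0.029,0.023,0.267,0,0,255],
  ],
)

```text
clock: 23.1
tcp_pos: [0.4617, -0.2873, 0.1332]
eef_rot: [-0.002, 0.716, 0.698, -0.001]
ft_force: [0.1, -0.1, -2.1]
width: 0.0117
finger_force: 30.0
```

Run:
```python
from h import *
st(); eyes.get_image('scene'); 
b=eyes.get_image('wrist')[:,:,::-1]; cv2.imwrite('pics/w8.png',b); st()
import json; json.dump({k:np.array(v).tolist() for k,v in eyes.camera_info('wrist').items()},open('ci8.json','w'))
plan([([.463,-.1814-.1062,.087],down(np.radians(-1.4)))],255)
```

```text
23.1 [ 0.4617 -0.2873  0.1332] [-0.0016  0.7156  0.6985 -0.0009] F [ 0.1 -0.1 -2.1] w 0.0117 30.0
23.2 [ 0.4629 -0.2871  0.133 ] [-9.000e-04  7.149e-01  6.992e-01 -1.000e-04] F [ 0.2 -0.  -1.7] w 0.0118 30.0
0 [-0.001, 0.0, 0.092, -0.002, -0.002, 0.003] 255
```

View pics/w8.png

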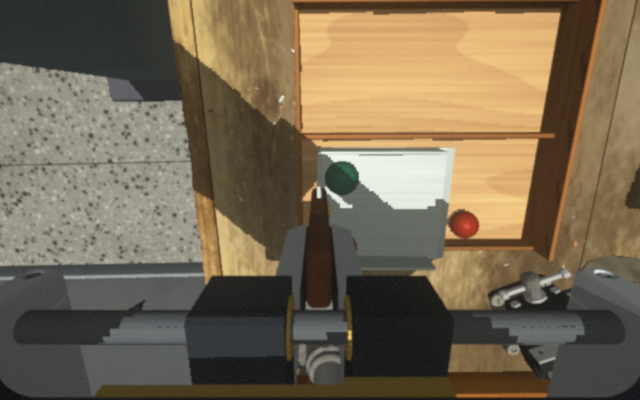

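send_rows(
  increments=[
    [0,0,0.02,0,0,0,255],
    [0,0,0.045,0,0,0,255],
    [0,0,0.07,0,0,0,255],
    [0,0,0.09,0,0,0,255],
    [0,0,0.092,0,0,0,255],
  ],
)

```text
clock: 23.62
tcp_pos: [0.4595, -0.2859, 0.0853]
eef_rot: [-0.003, 0.716, 0.698, -0.0]
ft_force: [-0.6, 0.7, -1.6]
width: 0.012
finger_force: 30.0
```

send_rows(
  increments=[
    [0,0,0.002,0,0,0,255],
    [0,0,0.004,0,0,0,255],
    [0,0,0.006,0,0,0,255],
    [0,0,0.007,0,0,0,255],
    [0,0,0.007,0,0,0,255],
  ],
)

```text
clock: 24.03
tcp_pos: [0.4623, -0.2879, 0.0855]
eef_rot: [0.001, 0.716, 0.699, 0.0]
ft_force: [-0.6, 0.6, -1.6]
width: 0.0119
finger_force: 30.0
```

send_rows(
  increments=[
    [0,0,0.002,0,0,0,255],
    [0,0,0.004,0,0,0,255],
    [0,0,0.006,0,0,0,255],
    [0,0,0.006,0,0,0,255],
    [0,0,0.006,0,0,0,255],
  ],
)

```text
clock: 24.45
tcp_pos: [0.4624, -0.2878, 0.0834]
eef_rot: [0.0, 0.715, 0.699, -0.0]
ft_force: [-2.3, 2.4, 4.8]
width: 0.0119
finger_force: 30.0
```

send_rows(
  increments=[
    [0,0.008,0.001,0,0,0,255],
    [0,0.018,0.001,0,0,0,255],
    [0,0.029,0.001,0,0,0,255],
    [0,0.04,0.001,0,0,0,255],
    [0,0.05,0.001,0,0,0,255],
  ],
)

```text
clock: 24.87
tcp_pos: [0.4867, -0.2891, 0.0834]
eef_rot: [0.0, 0.715, 0.699, -0.001]
ft_force: [-4.8, -0.4, 8.2]
width: 0.012
finger_force: 30.0
```

Contact is good. Sliding on to the wall.

send_rows(
  increments=[
    [0,0.012,0,0,0,0,255],
    [0,0.024,0,0,0,0,255],
    [0,0.036,0,0,0,0,255],
    [0,0.048,0,0,0,0,255],
    [0,0.06,0,0,0,0,255],
  ],
)

```text
clock: 25.28
tcp_pos: [0.5167, -0.2897, 0.0834]
eef_rot: [-0.0, 0.715, 0.699, -0.001]
ft_force: [-5.3, -0.3, 8.5]
width: 0.0115
finger_force: 30.0
```

send_rows(
  increments=[
    [0,0.012,0,0,0,0,255],
    [0,0.024,0,0,0,0,255],
    [0,0.036,0,0,0,0,255],
    [0,0.048,0,0,0,0,255],
    [0,0.06,0,0,0,0,255],
  ],
)

```text
clock: 25.7
tcp_pos: [0.5465, -0.2904, 0.0834]
eef_rot: [-0.0, 0.715, 0.699, -0.001]
ft_force: [-6.1, 0.5, 7.6]
width: 0.0118
finger_force: 30.0
```

send_rows(
  increments=[
    [0,0.006,0,0,0,0,255],
    [0,0.012,0,0,0,0,255],
    [0,0.018,0,0,0,0,255],
    [0,0.021,0,0,0,0,255],
    [0,0.021,0,0,0,0,255],
  ],
)

```text
clock: 26.12
tcp_pos: [0.5574, -0.2907, 0.0834]
eef_rot: [0.0, 0.715, 0.699, -0.001]
ft_force: [-4.2, 0.3, 6.6]
width: 0.0117
finger_force: 30.0
```

send_rows(
  increments=[
    [0,0.003,0,0,0,0,255],
    [0,0.006,0,0,0,0,255],
    [0,0.009,0,0,0,0,255],
    [0,0.009,0,0,0,0,255],
    [0,0.009,0,0,0,0,255],
  ],
)

```text
clock: 26.53
tcp_pos: [0.561, -0.2908, 0.0834]
eef_rot: [-0.0, 0.715, 0.699, -0.001]
ft_force: [-7.2, 0.9, 7.8]
width: 0.0117
finger_force: 30.0
```

Run:
```python
from h import *
st();b=eyes.get_image('wrist')[:,:,::-1];cv2.imwrite('pics/w9.png',b)
for lo,hi,n in [((0,150,60),(6,255,255),'red'),((60,80,30),(90,255,200),'green')]:
    m=cv2.inRange(cv2.cvtColor(b,cv2.COLOR_BGR2HSV),lo,hi);k,_,s,c=cv2.connectedComponentsWithStats(m)
    print(n,[(s[i].tolist(),np.round(c[i]).tolist()) for i in range(1,k) if s[i][4]>40])
```

```text
26.53 [ 0.561  -0.2908  0.0834] [-4.000e-04  7.154e-01  6.987e-01 -1.200e-03] F [-7.2  0.9  7.8] w 0.0117 30.0
red [([422, 235, 31, 28, 482], [439.0, 250.0])]
green [([324, 161, 30, 26, 510], [341.0, 172.0])]
```

The red ball reached the lip end inside the pan at (439,250), and the green is at the rear. Tilting back, lifting and carrying.

send_rows(
  increments=[
    [0,-0.007,-0.004,-0.053,0,0,255],
    [0,-0.013,-0.008,-0.107,0,0,255],
    [0,-0.02,-0.012,-0.16,0,0,255],
    [0,-0.027,-0.016,-0.213,0,0,255],
    [0,-0.033,-0.021,-0.267,0,0,255],
  ],
)

```text
clock: 27.0
tcp_pos: [0.5449, -0.2893, 0.0917]
eef_rot: [0.075, 0.711, 0.695, 0.074]
ft_force: [-0.2, 1.4, -2.3]
width: 0.0119
finger_force: 30.0
```

send_rows(
  increments=[
    [0,0,0,0,0,0,255],
    [0,0.005,-0.025,0,0,0,255],
    [0,0.011,-0.05,0,0,0,255],
    [0,0.016,-0.075,0,0,0,255],
    [0,0.021,-0.098,0,0,0,255],
  ],
)

```text
clock: 27.42
tcp_pos: [0.5466, -0.2899, 0.1441]
eef_rot: [0.076, 0.711, 0.695, 0.073]
ft_force: [0.1, -0.9, -1.8]
width: 0.0119
finger_force: 30.0
```

Run:
```python
from h import *
st();b=eyes.get_image('wrist')[:,:,::-1]; a=eyes.get_image('scene')[:,:,::-1]; d=eyes.get_image('side')[:,:,::-1]
cv2.imwrite('pics/w10.png',np.vstack([cv2.resize(b,(540,338)),cv2.resize(np.hstack([a[150:240,290:390],d[150:240,260:360]]),(540,243),interpolation=2)]))
p,r=pose();C=np.array([.5666,.273,0]);y=26;er=np.array([np.cos(np.radians(y)),np.sin(np.radians(y)),0]);Z=np.array([0,0,1.])
def pour(th,lz,off=.045):
    t=np.radians(th); return sc(C-off*er+lz*Z-.106*(np.cos(t)*er+np.sin(t)*Z),th,y)
print(pour(12,.18)[0],pour(-45,.17)[0])
plan([sc([.45,-.2875,.10],12),sc([.43,-.15,.17],12,5),sc([.40,.12,.19],12,y),pour(12,.19)],255,lin=.16,ang=25,start=(p,sc([0,0,0],12)[1]))
```

```text
27.42 [ 0.5466 -0.2899  0.1441] [0.0756 0.7113 0.695  0.073 ] F [ 0.1 -0.9 -1.8] w 0.0119 30.0
[0.41810788 0.20057555 0.2357241 ] [0.50931237 0.24505896 0.30116831]
0 [0.001, -0.208, -0.113, 0.0, 0.0, 0.0] 255
1 [0.27, -0.016, -0.147, 0.0, 0.03, -0.139] 255
2 [0.266, -0.001, -0.021, 0.0, 0.049, -0.228] 255
2 [0.262, 0.046, -0.011, 0.0, 0.049, -0.228] 255
3 [0.129, 0.124, 0.071, 0.0, 0.0, 0.0] 255
```

View pics/w10.png

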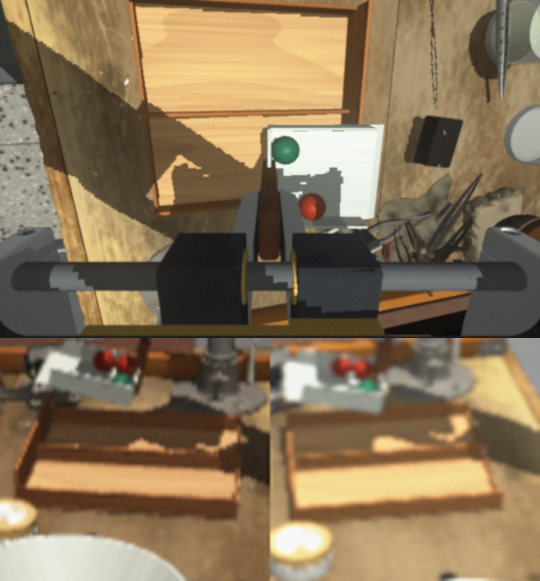

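All three balls are in the pan and both lanes are empty. Carrying to the funnel.

send_rows(
  increments=[
    [0,-0.01,-0.025,0,0,0,255],
    [0,-0.05,-0.05,0,0,0,255],
    [0,-0.1,-0.075,0,0,0,255],
    [0,-0.16,-0.1,0,0,0,255],
    [0,-0.208,-0.113,0,0,0,255],
  ],
)

```text
clock: 27.98
tcp_pos: [0.4306, -0.2864, 0.1757]
eef_rot: [0.074, 0.711, 0.695, 0.073]
ft_force: [0.2, -0.5, -2.0]
width: 0.0119
finger_force: 30.0
```

send_rows(
  increments=[
    [0.04,-0.002,-0.03,0,0.004,-0.02,255],
    [0.09,-0.005,-0.06,0,0.01,-0.05,255],
    [0.15,-0.009,-0.09,0,0.017,-0.08,255],
    [0.21,-0.012,-0.12,0,0.023,-0.11,255],
    [0.27,-0.016,-0.147,0,0.03,-0.139,255],
  ],
)

```text
clock: 28.4
tcp_pos: [0.4114, -0.15, 0.246]
eef_rot: [0.07, 0.672, 0.733, 0.077]
ft_force: [1.0, 0.4, -2.1]
width: 0.0118
finger_force: 30.0
```

send_rows(
  increments=[
    [0.055,0,-0.004,0,0.01,-0.045,255],
    [0.11,0,-0.008,0,0.02,-0.09,255],
    [0.16,-0.001,-0.013,0,0.029,-0.136,255],
    [0.215,-0.001,-0.017,0,0.039,-0.182,255],
    [0.266,-0.001,-0.021,0,0.049,-0.228,255],
  ],
)

```text
clock: 28.82
tcp_pos: [0.3969, -0.0175, 0.2556]
eef_rot: [0.062, 0.601, 0.792, 0.083]
ft_force: [0.7, 0.2, -2.0]
width: 0.0118
finger_force: 30.0
```

send_rows(
  increments=[
    [0.06,0.01,-0.002,0,0.01,-0.045,255],
    [0.12,0.02,-0.004,0,0.02,-0.09,255],
    [0.18,0.03,-0.007,0,0.03,-0.14,255],
    [0.23,0.04,-0.009,0,0.04,-0.19,255],
    [0.262,0.046,-0.011,0,0.049,-0.228,255],
  ],
)

```text
clock: 29.23
tcp_pos: [0.3822, 0.1152, 0.2659]
eef_rot: [0.054, 0.525, 0.845, 0.089]
ft_force: [0.1, 0.5, -2.3]
width: 0.012
finger_force: 30.0
```

Run:
```python
from h import *
eyes.get_image('scene');eyes.get_image('scene');st();p,r=pose()
C=np.array([.5666,.273,0]);y=26;er=np.array([np.cos(np.radians(y)),np.sin(np.radians(y)),0]);Z=np.array([0,0,1.])
def pour(th,lz,off=.045):
    t=np.radians(th); return sc(C-off*er+lz*Z-.106*(np.cos(t)*er+np.sin(t)*Z),th,y)
plan([pour(12,.19),pour(-3,.185),pour(-15,.18),pour(-25,.175),pour(-35,.17),pour(-45,.17)],255,start=(p,r))
```

```text
29.33 [0.3825 0.1149 0.266 ] [0.0543 0.525  0.8447 0.0892] F [ 0.2  0.4 -2. ] w 0.0118 30.0
0 [0.122, 0.128, 0.069, -0.0, -0.004, 0.006] 255
1 [-0.0, 0.046, -0.04, 0.333, 0.0, -0.0] 255
2 [-0.0, 0.038, -0.031, 0.267, 0.0, -0.0] 255
3 [-0.0, 0.033, -0.025, 0.222, 0.0, 0.0] 255
4 [0.0, 0.035, -0.025, 0.222, 0.0, -0.0] 255
5 [0.0, 0.031, -0.034, 0.222, -0.0, -0.0] 255
```

send_rows(
  increments=[
    [0.02,0.021,0.011,0,0,0,255],
    [0.05,0.053,0.028,0,0,0,255],
    [0.08,0.085,0.045,0,0,0,255],
    [0.11,0.115,0.062,0,0,0.004,255],
    [0.122,0.128,0.069,0,0,0.006,255],
  ],
)

```text
clock: 29.75
tcp_pos: [0.4194, 0.1991, 0.2446]
eef_rot: [0.054, 0.529, 0.842, 0.089]
ft_force: [-0.4, -1.3, -2.4]
width: 0.012
finger_force: 30.0
```

send_rows(
  increments=[
    [0,0.009,-0.008,0.066,0,0,255],
    [0,0.018,-0.016,0.133,0,0,255],
    [0,0.027,-0.024,0.2,0,0,255],
    [0,0.036,-0.032,0.267,0,0,255],
    [0,0.046,-0.04,0.333,0,0,255],
  ],
)

```text
clock: 30.17
tcp_pos: [0.4363, 0.2051, 0.2704]
eef_rot: [-0.015, 0.532, 0.846, -0.023]
ft_force: [0.3, -0.3, -2.6]
width: 0.0118
finger_force: 30.0
```

send_rows(
  increments=[
    [0,0.007,-0.006,0.053,0,0,255],
    [0,0.015,-0.012,0.107,0,0,255],
    [0,0.023,-0.018,0.16,0,0,255],
    [0,0.03,-0.025,0.213,0,0,255],
    [0,0.038,-0.031,0.267,0,0,255],
  ],
)

```text
clock: 30.58
tcp_pos: [0.4544, 0.2137, 0.2848]
eef_rot: [-0.071, 0.528, 0.839, -0.111]
ft_force: [0.7, 0.2, -2.2]
width: 0.0117
finger_force: 30.0
```

send_rows(
  increments=[
    [0,0.006,-0.005,0.044,0,0,255],
    [0,0.013,-0.01,0.089,0,0,255],
    [0,0.02,-0.015,0.133,0,0,255],
    [0,0.026,-0.02,0.178,0,0,255],
    [0,0.033,-0.025,0.222,0,0,255],
  ],
)

```text
clock: 31.0
tcp_pos: [0.472, 0.2221, 0.2926]
eef_rot: [-0.116, 0.52, 0.826, -0.183]
ft_force: [0.4, -0.6, -1.8]
width: 0.0119
finger_force: 30.0
```

Run:
```python
from h import *
eyes.get_image('scene');eyes.get_image('scene');st();p,r=pose()
m=r.as_matrix();O=p+.0795*m[:,2];L=O+.106*m[:,1];print('lip',L,'tilt',np.degrees(np.arcsin(m[2,1])))
```

```text
31.1 [0.4724 0.2223 0.2914] [-0.1161  0.5196  0.8265 -0.1828] F [ 1.1  0.4 -1.9] w 0.0121 30.0
lip [0.5286296  0.24958466 0.17450849] tilt -25.01167195728889
```

Tracking is exact. Tilting to −45° and holding.

send_rows(
  increments=[
    [0,0.007,-0.005,0.044,0,0,255],
    [0,0.014,-0.01,0.089,0,0,255],
    [0,0.021,-0.015,0.133,0,0,255],
    [0,0.028,-0.02,0.178,0,0,255],
    [0,0.035,-0.025,0.222,0,0,255],
  ],
)

```text
clock: 31.52
tcp_pos: [0.4905, 0.2315, 0.2968]
eef_rot: [-0.16, 0.507, 0.808, -0.254]
ft_force: [0.5, 0.8, -2.4]
width: 0.0121
finger_force: 30.0
```

send_rows(
  increments=[
    [0,0.006,-0.007,0.044,0,0,255],
    [0,0.013,-0.014,0.089,0,0,255],
    [0,0.019,-0.02,0.133,0,0,255],
    [0,0.025,-0.027,0.178,0,0,255],
    [0,0.031,-0.034,0.222,0,0,255],
  ],
)

```text
clock: 31.93
tcp_pos: [0.5108, 0.2413, 0.3017]
eef_rot: [-0.204, 0.491, 0.783, -0.323]
ft_force: [-0.5, -0.1, -2.0]
width: 0.0118
finger_force: 30.0
```

send_rows(
  increments=[
    [0,0,0,0,0,0,255],
    [0,0,0,0,0,0,255],
    [0,0,0,0,0,0,255],
    [0,0,0,0,0,0,255],
    [0,0,0,0,0,0,255],
  ],
)

```text
clock: 32.35
tcp_pos: [0.5101, 0.2418, 0.3026]
eef_rot: [-0.204, 0.491, 0.783, -0.323]
ft_force: [0.0, -0.3, -2.1]
width: 0.0121
finger_force: 30.0
```

```bash
cat > balls.py <<'E'
from h import *
st()
for cam in ('scene','side','wrist'):
    b=eyes.get_image(cam)[:,:,::-1]; cv2.imwrite(f'pics/b_{cam}.png',b)
    for lo,hi,n in [((0,170,60),(5,255,255),'red'),((65,100,30),(90,255,200),'green')]:
        m=cv2.inRange(cv2.cvtColor(b,cv2.COLOR_BGR2HSV),lo,hi);k,_,s,c=cv2.connectedComponentsWithStats(m)
        print(cam,n,[(s[i][4].item(),np.round(c[i]).tolist()) for i in range(1,k) if s[i][4]>12])
E
python3 balls.py
```

```text
32.35 [0.5101 0.2418 0.3026] [-0.2035  0.4913  0.7831 -0.3225] F [ 0.  -0.3 -2.1] w 0.0121 30.0
scene red [(71, [293.0, 295.0])]
scene green [(107, [229.0, 295.0])]
side red [(69, [315.0, 314.0])]
side green [(99, [249.0, 324.0])]
wrist red [(282, [589.0, 201.0])]
wrist green [(49, [582.0, 166.0])]
```

Run:
```python
from h import *
p,r=pose()
plan([(p+[0,0,.03],None),sc([.43,.17,.23],0,20),sc([.50,.145,.23],0,0)],255,ang=30,start=(p,r))
```

```text
0 [0.0, -0.042, -0.043, 0.0, 0.0, 0.0] 255
1 [-0.03, -0.057, 0.089, -0.498, 0.024, 0.061] 255
1 [-0.035, -0.085, 0.06, -0.498, 0.024, 0.061] 255
2 [-0.095, 0.114, 0.0, 0.0, 0.0, 0.444] 255
```

send_rows(
  increments=[
    [0,-0.02,-0.02,0,0,0,255],
    [0,-0.042,-0.043,0,0,0,255],
    [0,-0.042,-0.043,0,0,0,255],
    [0,-0.042,-0.043,0,0,0,255],
    [0,-0.042,-0.043,0,0,0,255],
  ],
)

```text
clock: 32.92
tcp_pos: [0.5106, 0.2422, 0.3317]
eef_rot: [-0.204, 0.491, 0.783, -0.323]
ft_force: [-1.4, 0.4, -2.1]
width: 0.0119
finger_force: 30.0
```

send_rows(
  increments=[
    [-0.006,-0.012,0.018,-0.1,0.005,0.012,255],
    [-0.012,-0.023,0.036,-0.2,0.01,0.024,255],
    [-0.018,-0.034,0.053,-0.3,0.014,0.037,255],
    [-0.024,-0.046,0.071,-0.4,0.019,0.049,255],
    [-0.03,-0.057,0.089,-0.498,0.024,0.061,255],
  ],
)

```text
clock: 33.33
tcp_pos: [0.4698, 0.2058, 0.3194]
eef_rot: [-0.104, 0.543, 0.817, -0.164]
ft_force: [-0.0, 0.5, -1.3]
width: 0.0118
finger_force: 30.0
```

send_rows(
  increments=[
    [-0.007,-0.017,0.012,-0.1,0.005,0.012,255],
    [-0.014,-0.034,0.024,-0.2,0.01,0.024,255],
    [-0.021,-0.051,0.036,-0.3,0.014,0.037,255],
    [-0.028,-0.068,0.048,-0.4,0.019,0.049,255],
    [-0.035,-0.085,0.06,-0.498,0.024,0.061,255],
  ],
)

```text
clock: 33.75
tcp_pos: [0.4293, 0.1697, 0.3082]
eef_rot: [-0.0, 0.574, 0.819, 0.0]
ft_force: [-0.2, 0.6, -1.2]
width: 0.0118
finger_force: 30.0
```

send_rows(
  increments=[
    [-0.02,0.023,0,0,0,0.089,255],
    [-0.04,0.046,0,0,0,0.178,255],
    [-0.06,0.068,0,0,0,0.267,255],
    [-0.08,0.091,0,0,0,0.356,255],
    [-0.095,0.114,0,0,0,0.444,255],
  ],
)

```text
clock: 34.17
tcp_pos: [0.4998, 0.1443, 0.3079]
eef_rot: [-0.001, 0.708, 0.706, -0.002]
ft_force: [0.9, -0.1, -0.9]
width: 0.012
finger_force: 30.0
```

```bash
python3 balls.py
python3 - <<'E'
from h import *
print(np.round(proj('wrist',[.5666,.273,.03])))
a=cv2.imread('pics/b_scene.png')[190:330,240:400];d=cv2.imread('pics/b_side.png')[220:360,265:425];w=cv2.imread('pics/b_wrist.png')
cv2.imwrite('pics/w11.png',np.vstack([cv2.resize(w,(480,300)),cv2.resize(np.hstack([a,d]),(480,210),interpolation=2)]))
E
```

```text
34.17 [0.4998 0.1443 0.3079] [-0.0013  0.7084  0.7058 -0.002 ] F [ 0.9 -0.1 -0.9] w 0.012 30.0
scene red [(64, [293.0, 295.0])]
scene green [(100, [229.0, 295.0])]
side red [(64, [315.0, 314.0])]
side green [(84, [249.0, 323.0])]
wrist red [(142, [401.0, 58.0])]
wrist green [(23, [383.0, 27.0]), (103, [383.0, 37.0])]
[371.  67.]
```

View pics/w11.png

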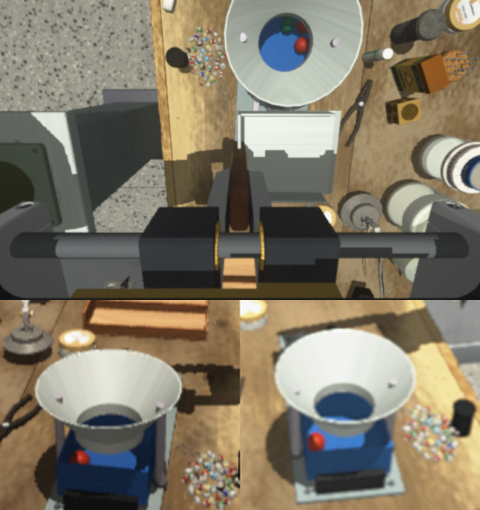

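The wrist view shows red and green inside the spout and an empty pan. I need to check whether the scene's red is a second ball.

Run:
```python
from h import *
for z in (.037,.05,.06):
    print(z,'w red',np.round(atz('wrist',401,58,z),3),'w grn',np.round(atz('wrist',383,33,z),3),'s red',np.round(atz('scene',293,295,z),3))
print('tri',tri((293,295),(315,314)))
w=eyes.get_image('wrist')[:,:,::-1]; h=cv2.cvtColor(w,cv2.COLOR_BGR2HSV)
print('all reddish',[ (s[4].item(),np.round(c).tolist()) for s,c in zip(*cv2.connectedComponentsWithStats(((h[...,0]<9)|(h[...,0]>172)).astype('uint8')*((h[...,1]>140)&(h[...,2]>40)).astype('uint8'))[2:]) if 10<s[4]<5000])
```

```text
0.037 w red [0.604 0.283 0.037] w grn [0.579 0.312 0.037] s red [0.607 0.272 0.037]
0.05 w red [0.601 0.281 0.05 ] w grn [0.577 0.309 0.05 ] s red [0.604 0.289 0.05 ]
0.06 w red [0.599 0.28  0.06 ] w grn [0.575 0.307 0.06 ] s red [0.601 0.301 0.06 ]
tri [0.607 0.278 0.04 ]
all reddish [(229, [402.0, 60.0])]
```

The scene and side red (0.607, 0.278) and the wrist red are the same ball. I'll look for the second red through the spout from another angle.

send_rows(
  increments=[
    [-0.05,-0.03,0,0,0,0,255],
    [-0.096,-0.066,0,0,0,0,255],
    [-0.096,-0.066,0,0,0,0,255],
    [-0.096,-0.066,0,0,0,0,255],
    [-0.096,-0.066,0,0,0,0,255],
  ],
)

```text
clock: 34.78
tcp_pos: [0.4672, 0.0977, 0.3092]
eef_rot: [-0.001, 0.707, 0.708, -0.0]
ft_force: [0.8, -0.1, -2.4]
width: 0.0117
finger_force: 30.0
```

```bash
cat > look.py <<'E'
from h import *
st();w=eyes.get_image('wrist')[:,:,::-1]; h=cv2.cvtColor(w,cv2.COLOR_BGR2HSV).astype(int); H,S,V=h[...,0],h[...,1],h[...,2]
for n,m in [('red',((H<9)|(H>172))&(S>140)&(V>30)),('green',(H>62)&(H<92)&(S>90)&(V>20)&(V<170))]:
    k,_,s,c=cv2.connectedComponentsWithStats(m.astype('uint8'))
    print(n,[(s[i].tolist(),np.round(atz('wrist',*c[i],.037),3).tolist()) for i in range(1,k) if 8<s[i][4]<5000])
E
python3 look.py; python3 -c "
from h import *
print(proj('wrist',[.605,.31,.037]),proj('wrist',[.5666,.273,.08]))"
```

```text
34.78 [0.4672 0.0977 0.3092] [-5.000e-04  7.067e-01  7.075e-01 -3.000e-04] F [ 0.8 -0.1 -2.4] w 0.0117 30.0
red [([421, 10, 19, 20, 284], [0.607, 0.281, 0.037])]
green [([406, 0, 12, 3, 28], [0.581, 0.302, 0.037])]
[431.11418525  -6.46751429] [406.87298871  17.41109595]
```

send_rows(
  increments=[
    [0.04,0,-0.08,0,0,0,255],
    [0.04,0,-0.16,0,0,0,255],
    [0.04,0,-0.16,0,0,0,255],
    [0.04,0,-0.16,0,0,0,255],
    [0.04,0,-0.16,0,0,0,255],
  ],
)

```text
clock: 35.25
tcp_pos: [0.4677, 0.1177, 0.3887]
eef_rot: [-0.001, 0.707, 0.708, -0.001]
ft_force: [-1.0, 0.8, -1.3]
width: 0.0118
finger_force: 30.0
```

```bash
python3 look.py; python3 -c "
from h import *
print(proj('wrist',[.605,.31,.037]),proj('wrist',[.5666,.273,.08]))
w=cv2.cvtColor(eyes.get_image('wrist')[:,:,::-1],cv2.COLOR_BGR2HSV)
u,v=proj('wrist',[.579,.295,.037]).astype(int)
for r in range(max(0,v-20),v+22,4): print(r,[tuple(w[r,c].tolist()) for c in range(u-24,u+32,8)])"
```

```text
35.25 [0.4677 0.1177 0.3887] [-5.000e-04  7.065e-01  7.077e-01 -7.000e-04] F [-1.   0.8 -1.3] w 0.0118 30.0
red [([404, 40, 14, 17, 181], [0.605, 0.28, 0.037])]
green [([389, 17, 15, 17, 164], [0.58, 0.311, 0.037])]
[412.97239954  26.33202634] [391.71888616  48.28533218]
17 [(51, 17, 148), (60, 12, 125), (109, 106, 70), (77, 87, 53), (88, 67, 53), (60, 17, 75), (51, 16, 160)]
21 [(43, 16, 143), (108, 109, 77), (108, 133, 73), (77, 89, 57), (77, 112, 57), (2, 94, 68), (53, 18, 112)]
25 [(56, 13, 140), (109, 136, 73), (108, 110, 74), (77, 91, 53), (78, 94, 54), (3, 131, 70), (60, 11, 72)]
29 [(109, 77, 80), (108, 119, 77), (107, 136, 71), (78, 138, 87), (83, 83, 52), (4, 139, 64), (11, 39, 72)]
33 [(107, 127, 76), (109, 123, 77), (108, 135, 83), (76, 87, 56), (107, 131, 74), (3, 96, 61), (178, 67, 57)]
37 [(107, 127, 76), (108, 163, 141), (108, 169, 173), (108, 138, 83), (108, 164, 148), (108, 126, 77), (108, 124, 78)]
41 [(108, 124, 80), (107, 167, 171), (107, 167, 171), (108, 171, 167), (107, 170, 168), (3, 170, 138), (141, 45, 57)]
45 [(107, 162, 151), (107, 168, 172), (107, 170, 169), (107, 167, 168), (108, 163, 161), (3, 179, 167), (4, 126, 77)]
49 [(107, 170, 170), (108, 167, 170), (107, 167, 166), (107, 171, 167), (109, 144, 136), (3, 174, 164), (5, 128, 80)]
53 [(107, 172, 169), (107, 169, 171), (107, 169, 171), (107, 168, 168), (108, 160, 145), (4, 177, 128), (175, 89, 63)]
57 [(108, 168, 173), (107, 169, 171), (107, 168, 168), (107, 169, 169), (108, 164, 162), (175, 95, 70), (105, 60, 68)]
```

The second red sits shaded in the box's far corner (around (410,27)), so all three balls are in the box. Next I'll stand the scoop in the left lane.

Run:
```python
from h import *
r=down(np.radians(-1.4))
plan([([.488,-.182,.15],r),([.488,-.182,.088],r)],255)
```

```text
0 [-0.299, 0.022, 0.237, -0.003, 0.0, 0.016] 255
0 [-0.299, 0.025, 0.237, -0.003, 0.0, 0.016] 255
1 [0.0, 0.0, 0.124, 0.0, 0.0, 0.0] 255
```

send_rows(
  increments=[
    [-0.06,0.004,0.047,0,0,0,255],
    [-0.12,0.009,0.095,0,0,0,255],
    [-0.18,0.013,0.142,0,0,0,255],
    [-0.24,0.018,0.19,0,0,0.01,255],
    [-0.299,0.022,0.237,0,0,0.016,255],
  ],
)

```text
clock: 35.77
tcp_pos: [0.4771, -0.0335, 0.2675]
eef_rot: [-0.002, 0.711, 0.703, -0.002]
ft_force: [0.2, 0.3, -2.8]
width: 0.0121
finger_force: 30.0
```

send_rows(
  increments=[
    [-0.07,0.006,0.055,0,0,0,255],
    [-0.14,0.012,0.11,0,0,0,255],
    [-0.21,0.018,0.166,0,0,0,255],
    [-0.27,0.023,0.213,0,0,0.01,255],
    [-0.299,0.025,0.237,0,0,0.016,255],
  ],
)

```text
clock: 36.18
tcp_pos: [0.486, -0.1839, 0.1473]
eef_rot: [-0.003, 0.717, 0.697, -0.002]
ft_force: [-0.1, 1.1, -1.9]
width: 0.0116
finger_force: 30.0
```

Run:
```python
from h import *
eyes.get_image('scene');eyes.get_image('scene');st()
r=down(np.radians(-1.4)); plan([([.488,-.182,.088],r)],255)
```

```text
36.28 [ 0.4851 -0.1832  0.1466] [-0.0053  0.7174  0.6967 -0.0025] F [-0.7  1.2 -1.7] w 0.012 30.0
0 [0.002, 0.007, 0.117, -0.014, -0.005, -0.006] 255
```

send_rows(
  increments=[
    [0.002,0.006,0.03,-0.012,-0.004,-0.006,255],
    [0.002,0.006,0.06,-0.012,-0.004,-0.006,255],
    [0.002,0.006,0.09,-0.012,-0.004,-0.006,255],
    [0.002,0.006,0.114,-0.012,-0.004,-0.006,255],
    [0.002,0.006,0.114,-0.012,-0.004,-0.006,255],
  ],
)

```text
clock: 36.7
tcp_pos: [0.4895, -0.179, 0.0922]
eef_rot: [0.001, 0.714, 0.7, 0.001]
ft_force: [-0.8, -0.1, -1.7]
width: 0.0119
finger_force: 30.0
```

send_rows(
  increments=[
    [0,0,0.003,0,0,0,255],
    [0,0,0.006,0,0,0,255],
    [0,0,0.008,0,0,0,255],
    [0,0,0.008,0,0,0,255],
    [0,0,0.008,0,0,0,255],
  ],
)

```text
clock: 37.12
tcp_pos: [0.4924, -0.1814, 0.0918]
eef_rot: [0.005, 0.714, 0.7, 0.002]
ft_force: [0.9, -0.3, -1.3]
width: 0.0118
finger_force: 30.0
```

send_rows(
  increments=[
    [0,0,0.005,0.01,0,0,255],
    [0,0,0.01,0.01,0,0,255],
    [0,0,0.015,0.01,0,0,255],
    [0,0,0.016,0.01,0,0,255],
    [0,0,0.016,0.01,0,0,255],
  ],
)

```text
clock: 37.53
tcp_pos: [0.4923, -0.1814, 0.0835]
eef_rot: [0.001, 0.714, 0.7, -0.001]
ft_force: [-0.5, -0.2, 1.4]
width: 0.0119
finger_force: 30.0
```

send_rows(
  increments=[
    [0,0,0.001,0,0,0,255],
    [0,0,0.002,0,0,0,255],
    [0,0,0.002,0,0,0,255],
    [0,0,0.002,0,0,0,255],
    [0,0,0.002,0,0,0,255],
  ],
)

```text
clock: 37.95
tcp_pos: [0.4923, -0.1815, 0.0834]
eef_rot: [0.002, 0.714, 0.7, -0.001]
ft_force: [-2.7, 1.0, 6.7]
width: 0.0118
finger_force: 30.0
```

send_rows(
  increments=[
    [0,0,0,0,0,0,100],
    [0,0,0,0,0,0,100],
    [0,0,0,0,0,0,100],
    [0,0,0,0,0,0,100],
    [0,0,0,0,0,0,100],
  ],
)

```text
clock: 38.37
tcp_pos: [0.4919, -0.1811, 0.0818]
eef_rot: [0.001, 0.714, 0.7, -0.001]
ft_force: [0.1, 0.3, -0.3]
width: 0.0417
finger_force: 0.0
```

send_rows(
  increments=[
    [0,0,0,0,0,0,100],
    [0,0,0,0,0,0,100],
    [0,0,-0.05,0,0,0,100],
    [0,0,-0.12,0,0,0,100],
    [0,0,-0.2,0,0,0,100],
  ],
)

```text
clock: 38.78
tcp_pos: [0.4901, -0.1798, 0.1808]
eef_rot: [-0.002, 0.714, 0.7, -0.002]
ft_force: [1.1, 0.4, -0.9]
width: 0.0568
finger_force: 0.0
```

Run:
```python
from h import *
eyes.get_image('scene');print(eyes.recognise('scene','scoop'));st()
r=down(-.046); plan([([.561,.0,.22],r),([.561,.152,.17],r),([.561,.152,.1],r)],100)
```

```text
[{'point': [0.5263, -0.1977, 0.0208], 'conf': 0.67}, {'point': [0.5605, 0.3254, 0.0498], 'conf': 0.19}]
38.88 [ 0.4968 -0.1834  0.1897] [0.0084 0.7141 0.7    0.0008] F [0.2 0.2 1. ] w 0.0571 0.0
0 [0.369, 0.122, -0.063, 0.017, 0.013, 0.033] 100
1 [0.304, -0.014, 0.1, 0.0, 0.0, 0.0] 100
2 [0.0, 0.0, 0.14, 0.0, 0.0, 0.0] 100
```

send_rows(
  increments=[
    [0.07,0.026,-0.076,0,0,0,100],
    [0.15,0.052,-0.076,0,0,0.027,100],
    [0.22,0.077,-0.076,0,0,0.027,100],
    [0.3,0.103,-0.076,0,0,0.027,100],
    [0.366,0.129,-0.076,0,0,0.027,100],
  ],
)

```text
clock: 39.3
tcp_pos: [0.5604, 0.0028, 0.2195]
eef_rot: [0.001, 0.722, 0.692, -0.001]
ft_force: [1.3, -1.3, 0.2]
width: 0.0569
finger_force: 0.0
```

send_rows(
  increments=[
    [0.07,-0.003,0,0,0,0,100],
    [0.15,-0.006,0.04,0,0,0,100],
    [0.23,-0.01,0.09,0,0,0,100],
    [0.304,-0.014,0.1,0,0,0,100],
    [0.304,-0.014,0.1,0,0,0,100],
  ],
)

```text
clock: 39.72
tcp_pos: [0.5562, 0.1587, 0.1651]
eef_rot: [-0.002, 0.719, 0.695, -0.003]
ft_force: [0.4, -0.7, -0.1]
width: 0.0574
finger_force: 0.0
```

Run:
```python
from h import *
[eyes.get_image('wrist') for _ in range(4)];st()
r=down(-.046); plan([([.561,.152,.1],r)],100)
```

```text
39.92 [0.5598 0.1522 0.1691] [ 0.0017  0.7215  0.6924 -0.0013] F [-0.2 -0.1 -0.2] w 0.0571 0.0
0 [0.0, 0.002, 0.138, 0.001, 0.005, 0.006] 100
```

send_rows(
  increments=[
    [0,0,0.07,0,0,0,100],
    [0,0,0.138,0,0,0,100],
    [0,0,0.138,0,0,0,100],
    [0,0,0.138,0,0,0,255],
    [0,0,0.138,0,0,0,255],
  ],
)

```text
clock: 40.33
tcp_pos: [0.561, 0.1516, 0.1018]
eef_rot: [0.002, 0.722, 0.692, -0.0]
ft_force: [0.0, 0.5, 0.4]
width: 0.0474
finger_force: 0.0
```

send_rows(
  increments=[
    [0,0,0,0,0,0,255],
    [0,0,0,0,0,0,255],
    [0,0,0,0,0,0,255],
    [0,0,0,0,0,0,255],
    [0,0,0,0,0,0,255],
  ],
)

```text
clock: 40.75
tcp_pos: [0.5624, 0.1527, 0.1012]
eef_rot: [0.004, 0.721, 0.692, 0.001]
ft_force: [5.2, -0.7, 0.7]
width: 0.0153
finger_force: 30.0
```

send_rows(
  increments=[
    [0,0,0,0,0,0,255],
    [0,0,0,0,0,0,255],
    [0,0,0,0,0,0,255],
    [0,0,0,0,0,0,255],
    [0,0,0,0,0,0,255],
  ],
)

```text
clock: 41.17
tcp_pos: [0.5623, 0.1527, 0.1013]
eef_rot: [0.003, 0.722, 0.692, 0.001]
ft_force: [5.7, 0.1, -0.5]
width: 0.0156
finger_force: 30.0
```

Gripped. Drawing the box out slowly.

send_rows(
  increments=[
    [-0.008,0,0,0,0,0,255],
    [-0.02,0,0,0,0,0,255],
    [-0.035,0,0,0,0,0,255],
    [-0.05,0,0,0,0,0,255],
    [-0.065,0,0,0,0,0,255],
  ],
)

```text
clock: 41.58
tcp_pos: [0.5608, 0.1209, 0.1013]
eef_rot: [0.003, 0.721, 0.692, 0.002]
ft_force: [5.3, 2.8, -1.0]
width: 0.0153
finger_force: 30.0
```

send_rows(
  increments=[
    [-0.017,0,0,0,0,0,255],
    [-0.035,0,0,0,0,0,255],
    [-0.052,0,0,0,0,0,255],
    [-0.07,0,0,0,0,0,255],
    [-0.085,0,0,0,0,0,255],
  ],
)

```text
clock: 42.0
tcp_pos: [0.5587, 0.0782, 0.1013]
eef_rot: [0.003, 0.722, 0.692, 0.001]
ft_force: [4.3, 2.2, -1.4]
width: 0.0154
finger_force: 30.0
```

send_rows(
  increments=[
    [-0.017,0,0,0,0,0,255],
    [-0.035,0,0,0,0,0,255],
    [-0.052,0,0,0,0,0,255],
    [-0.07,0,0,0,0,0,255],
    [-0.085,0,0,0,0,0,255],
  ],
)

```text
clock: 42.42
tcp_pos: [0.5565, 0.0355, 0.1013]
eef_rot: [0.002, 0.722, 0.692, 0.001]
ft_force: [5.8, 3.7, -1.8]
width: 0.0157
finger_force: 30.0
```

send_rows(
  increments=[
    [-0.015,0,0,0,0,0,255],
    [-0.03,0,0,0,0,0,255],
    [-0.042,0,0,0,0,0,255],
    [-0.052,0,0,0,0,0,255],
    [-0.058,0,0,0,0,0,255],
  ],
)

```text
clock: 42.83
tcp_pos: [0.555, 0.0062, 0.1012]
eef_rot: [0.002, 0.722, 0.692, 0.0]
ft_force: [5.0, 2.5, -2.2]
width: 0.0155
finger_force: 30.0
```

send_rows(
  increments=[
    [-0.002,0,0,0,0,0,255],
    [-0.004,0,0,0,0,0,255],
    [-0.006,0,0,0,0,0,255],
    [-0.006,0,0,0,0,0,255],
    [-0.006,0,0,0,0,0,255],
  ],
)

```text
clock: 43.25
tcp_pos: [0.5549, 0.0034, 0.1013]
eef_rot: [0.003, 0.722, 0.692, 0.0]
ft_force: [5.1, 1.1, -0.4]
width: 0.0154
finger_force: 30.0
```

send_rows(
  increments=[
    [-0.002,0,0,0,0,0,255],
    [-0.004,0,0,0,0,0,255],
    [-0.004,0,0,0,0,0,255],
    [-0.004,0,0,0,0,0,255],
    [-0.004,0,0,0,0,0,255],
  ],
)

```text
clock: 43.67
tcp_pos: [0.5549, 0.0028, 0.1012]
eef_rot: [0.002, 0.722, 0.692, 0.001]
ft_force: [5.3, 4.7, -1.0]
width: 0.0155
finger_force: 30.0
```

send_rows(
  increments=[
    [0,0,0,0,0,0,60],
    [0,0,0,0,0,0,60],
    [0,0,0,0,0,0,60],
    [0,0,0,0,0,0,60],
    [0,0,0,0,0,0,60],
  ],
)

```text
clock: 44.08
tcp_pos: [0.5526, 0.0011, 0.1002]
eef_rot: [0.001, 0.722, 0.692, -0.002]
ft_force: [-0.5, -0.3, -0.7]
width: 0.0454
finger_force: 0.0
```

send_rows(
  increments=[
    [0,0,0,0,0,0,60],
    [0,0,0,0,0,0,60],
    [0,0,-0.08,0,0,0,60],
    [0,0,-0.16,0,0,0,60],
    [0,0,-0.24,0,0,0,60],
  ],
)

```text
clock: 44.5
tcp_pos: [0.5521, 0.0018, 0.2209]
eef_rot: [0.0, 0.722, 0.692, -0.002]
ft_force: [1.1, 0.2, 1.1]
width: 0.0718
finger_force: 0.0
```

```bash
python3 look.py
python3 - <<'E'
from h import *
print('box centre expected',np.array([.555,.003])+.12*np.array([.046,.999]))
w=eyes.get_image('scene')[:,:,::-1];print('scoop',[(np.round(d['point'],3).tolist(),d['conf']) for d in eyes.recognise('scene','scoop')])
eyes.get_image('side');print('scoop',[(np.round(d['point'],3).tolist(),d['conf']) for d in eyes.recognise('side','scoop')])
d=eyes.get_image('side')[:,:,::-1]
for cam,im in (('scene',w),('side',d)):
    h=cv2.cvtColor(im,cv2.COLOR_BGR2HSV)
    m=cv2.inRange(h,(2,60,20),(14,255,110));k,_,s,c=cv2.connectedComponentsWithStats(m)
    # dark-brown handle: vertical blob near the projected handle
    a=proj(cam,[.492,-.1815,.124]);b=proj(cam,[.492,-.1815,.03]);print(cam,'handle top/bottom expected',a.round(1),b.round(1))
    for r in np.linspace(a[1]+1,b[1],5).astype(int):
        row=[u for u in range(int(a[0])-15,int(a[0])+16) if im[r,u].astype(int).sum()<230 and int(im[r,u][2])>int(im[r,u][0])+10]; print(r,row[:1],row[-1:],len(row))
print([(d['point'],d['conf']) for d in eyes.recognise('wrist','box_post')])
E
```

```text
44.5 [0.5521 0.0018 0.2209] [ 1.000e-04  7.216e-01  6.924e-01 -2.200e-03] F [1.1 0.2 1.1] w 0.0718 0.0
red [([349, 8, 25, 28, 533], [0.611, 0.161, 0.037]), ([349, 37, 23, 26, 468], [0.61, 0.134, 0.037])]
green [([322, 8, 24, 28, 535], [0.583, 0.162, 0.037])]
box centre expected [0.56052 0.12288]
scoop [([0.501, -0.199, 0.026], 0.58)]
scoop [([0.501, -0.191, 0.018], 0.98), ([0.557, 0.043, 0.068], 0.45)]
scene handle top/bottom expected [362.3 167.1] [361.3 198. ]
168 [366] [377] 12
175 [367] [370] 4
183 [365] [377] 13
190 [366] [369] 4
198 [366] [376] 7
side handle top/bottom expected [328.1 168.6] [327.5 196.5]
169 [332] [333] 2
176 [331] [334] 4
183 [332] [334] 3
189 [331] [335] 5
196 [331] [332] 2
[([0.5516, 0.1131, 0.0189], 0.75)]
```

Both reds and the green lie in the drawn-out box. The scoop seems to have shifted about 15 mm, so I'm checking its height and tilt.

Run:
```python
from h import *
C={}
for cam,u0 in (('scene',368),('side',333)):
    h=cv2.cvtColor(eyes.get_image(cam)[:,:,::-1],cv2.COLOR_BGR2HSV)
    m=cv2.inRange(h,(0,70,20),(13,255,120)); pts=[]
    for r in range(155,202):
        x=[u for u in range(u0-7,u0+8) if m[r,u]]; pts.append((r,min(x) if x else 0,max(x) if x else 0,len(x)))
    print(cam,pts)
```

```text
scene [(155, 361, 361, 1), (156, 364, 364, 1), (157, 361, 363, 3), (158, 361, 362, 2), (159, 361, 363, 3), (160, 361, 364, 4), (161, 361, 363, 3), (162, 361, 363, 3), (163, 361, 363, 3), (164, 361, 369, 5), (165, 367, 370, 4), (166, 366, 371, 6), (167, 366, 371, 6), (168, 366, 371, 6), (169, 367, 371, 5), (170, 367, 371, 5), (171, 367, 371, 5), (172, 367, 371, 5), (173, 367, 371, 5), (174, 367, 371, 5), (175, 367, 371, 5), (176, 367, 370, 4), (177, 365, 371, 7), (178, 363, 374, 12), (179, 361, 374, 14), (180, 361, 375, 15), (181, 361, 375, 15), (182, 361, 375, 15), (183, 364, 375, 12), (184, 366, 370, 5), (185, 367, 370, 4), (186, 367, 370, 4), (187, 367, 369, 3), (188, 366, 369, 4), (189, 366, 369, 4), (190, 366, 369, 4), (191, 366, 369, 4), (192, 367, 370, 4), (193, 366, 370, 5), (194, 366, 375, 10), (195, 366, 375, 10), (196, 366, 375, 10), (197, 366, 375, 9), (198, 369, 375, 5), (199, 369, 369, 1), (200, 366, 369, 2), (201, 366, 366, 1)]
side [(155, 0, 0, 0), (156, 0, 0, 0), (157, 0, 0, 0), (158, 0, 0, 0), (159, 0, 0, 0), (160, 0, 0, 0), (161, 0, 0, 0), (162, 0, 0, 0), (163, 0, 0, 0), (164, 0, 0, 0), (165, 0, 0, 0), (166, 333, 333, 1), (167, 333, 333, 1), (168, 331, 333, 3), (169, 332, 333, 2), (170, 332, 333, 2), (171, 331, 333, 3), (172, 332, 333, 2), (173, 332, 334, 3), (174, 332, 335, 4), (175, 331, 335, 5), (176, 330, 335, 6), (177, 330, 335, 6), (178, 332, 334, 3), (179, 332, 334, 3), (180, 332, 334, 3), (181, 332, 334, 3), (182, 332, 335, 4), (183, 332, 335, 4), (184, 332, 335, 4), (185, 332, 335, 4), (186, 332, 335, 4), (187, 332, 335, 4), (188, 332, 335, 4), (189, 332, 335, 4), (190, 331, 336, 6), (191, 331, 336, 6), (192, 331, 336, 6), (193, 331, 336, 6), (194, 332, 335, 4), (195, 332, 334, 3), (196, 0, 0, 0), (197, 332, 332, 1), (198, 331, 332, 2), (199, 332, 332, 1), (200, 0, 0, 0), (201, 0, 0, 0)]
```

Run:
```python
from h import *
for y in (-.197,-.182,-.167):
  for cam in ('scene','side'):
    print(y,cam,[proj(cam,[.477,y,z]).round(1).tolist() for z in (.124,.06,.01)])
print(tri((369,165.5),(332.5,167)))
```

```text
-0.197 scene [[367.9, 165.2], [367.1, 186.3], [366.5, 202.2]]
-0.197 side [[332.1, 165.9], [331.6, 185.0], [331.3, 199.1]]
-0.182 scene [[367.8, 167.2], [367.0, 188.5], [366.3, 204.5]]
-0.182 side [[333.1, 168.1], [332.6, 187.4], [332.2, 201.7]]
-0.167 scene [[367.7, 169.3], [366.8, 190.8], [366.2, 206.9]]
-0.167 side [[334.2, 170.5], [333.6, 189.8], [333.2, 204.2]]
[ 0.475 -0.199  0.121]
```

```bash
python3 -c "
from cell import arm
print(arm.finish_job())"
```

```text
the job is handed in; nothing more can be done
None
```

I handed the job in, but no verdict came back. At my last look all three balls were in the box, the box was drawn out to its stop, and the scoop was standing upright in the tray, about 15 mm from where I set it down.

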